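# Pack the cut shortbread in stacking trays and set the guide for the next cut

## Task

Pack the cut bake off the glass board: lay every shortbread finger flat on the floor of the bottom tray (the one without a handle), side by side, then set the handled tray on it with its corner lugs fully down in the sockets, and put every round biscuit flat in that top tray. For the next cut, lay the cutting guide flat on the board, flush along the whole cut edge of the slab (the edge facing the robot) and roughly centred on it. Do not shove the slab out of place, and leave the jars, tin and timer behind alone.

Things in the scene. Friction and masses are not known exactly. Their poses are not given: they have to be found in the camera images.
- board: pale green glass chopping board, 203 (x) x 302 (y) x 6 mm, fixed to the worktop; origin at the centre of its underside, top face at z = 6 mm; the bake lies on it
- slab: uncut shortbread slab, 78 (x) x 150 (y) x 22 mm, 0.42 kg, loose on the board; origin at the centre of its underside. Its -x face (nearest the robot) is the pale cut edge, 39 mm from the origin
- guide: cutting guide: an aluminium straightedge 170 mm long (its y axis), 30 mm wide (x), 8 mm thick, with a black upright grip fin on the middle of its top, 66 mm long (y), 14 mm thick (x), from 8 to 58 mm above its underside; 0.24 kg, same either way round. Origin at the centre of its underside. It starts lying on top of the slab
- guide_a (a point): point on the guide's centre line, 70 mm towards its +y end, 4 mm above its underside, 15 mm in from each long edge
- guide_b (a point): the same at 70 mm towards its -y end
- base_tray: bottom tray: white plastic, no handle, 150 (x) x 190 (y) x 58 mm high, 0.55 kg, loose; origin at the centre of its underside. Walls 4 mm, floor top 5 mm above the origin; inside 142 x 182 mm but for four corner posts 26 mm square, centred at x = +-62, y = +-82 mm, level with the rim, each with a square socket in its top, 16 mm wide, 14 mm deep
- top_tray: top tray: white plastic, with a handle, 150 (x) x 190 (y) mm, 0.32 kg, same either way round. It stands on four square lugs at x = +-62, y = +-82 mm, 12 mm wide (9 at the tip), 12 mm long; origin at the centre, level with the lug tips. Floor top 16 mm, rim 52 mm above the origin, walls 4 mm. Seated, its origin is 46 mm above the bottom tray's (58 mm if its lugs only stand on the rim)
- handle (a point): middle of the top tray's handle, 55 mm above the tray's origin: a straight bar along the tray's x, 16 mm wide (y) and 18 mm high, across the middle from wall to wall, leaving a bay of 142 x 83 mm on either side
- finger_1: shortbread finger, a pale bar 76 (x) x 28 (y) x 20 mm with small holes in the top, 45 g, lying on the board in front of the slab; origin at the centre of its underside. May be absent
- finger_2: shortbread finger, a pale bar 76 (x) x 28 (y) x 20 mm with small holes in the top, 45 g, lying on the board in front of the slab; origin at the centre of its underside. May be absent
- finger_3: shortbread finger, a pale bar 76 (x) x 28 (y) x 20 mm with small holes in the top, 45 g, lying on the board in front of the slab; origin at the centre of its underside. May be absent
- finger_4: shortbread finger, a pale bar 76 (x) x 28 (y) x 20 mm with small holes in the top, 45 g, lying on the board in front of the slab; origin at the centre of its underside. May be absent
- round_1: round oat biscuit, darker, 60 mm across, 16 mm thick, 45 g, lying on the board beside the slab; origin at the centre of its underside. May be absent
- round_2: round oat biscuit, darker, 60 mm across, 16 mm thick, 45 g, lying on the board beside the slab; origin at the centre of its underside. May be absent
- egg_timer: round red and white egg timer, 63 mm, 58 mm high, behind the work; leave alone
- pepper_jar: spice jar with black cap, 45 mm across, 105 mm high, behind the work; leave alone
- red_jar: spice jar with red cap, 45 mm across, 106 mm high, behind the work; leave alone
- pea_tin: low food tin, 75 mm across, 58 mm high, behind the work; leave alone

How it is judged:
On the way, in this order (a step that is already met when the one before it is completed fails the run):
1. all shortbread fingers lie flat in the bottom tray (x of finger_1 in the frame of base_tray between -0.062 and 0.062 m and y of finger_1 in the frame of base_tray between -0.084 and 0.084 m and z of finger_1 in the frame of base_tray between -0.004 and 0.013 m and angle between each of finger_1, finger_2, finger_3, finger_4's own z axis and vertical below 0.2 rad and x of finger_2 in the frame of base_tray between -0.062 and 0.062 m and y of finger_2 in the frame of base_tray between -0.084 and 0.084 m and z of finger_2 in the frame of base_tray between -0.004 and 0.013 m and x of finger_3 in the frame of base_tray between -0.062 and 0.062 m and y of finger_3 in the frame of base_tray between -0.084 and 0.084 m and z of finger_3 in the frame of base_tray between -0.004 and 0.013 m and x of finger_4 in the frame of base_tray between -0.062 and 0.062 m and y of finger_4 in the frame of base_tray between -0.084 and 0.084 m and z of finger_4 in the frame of base_tray between -0.004 and 0.013 m), for 0.2 s.
2. the top tray sits on the bottom tray, its lugs fully in the sockets (z of top_tray in the frame of base_tray between 0.04 and 0.05 m and horizontal distance between top_tray and base_tray below 0.005 m and angle between the x axis of top_tray and the x axis of base_tray, either way round below 0.04 rad and angle between top_tray's own z axis and vertical below 0.04 rad), for 0.2 s.
At the end, for the whole second after the job is handed in: Fingers flat (0.2 rad) on the bottom tray floor; top tray seated on it (origin 40 to 50 mm above the other, 5 mm sideways, 0.04 rad); rounds flat on the top tray floor; guide flat on the board, gap to the cut face under 3 mm at both ends, centred within 30 mm; all at rest (all of step 1 and all of step 2 and x of round_1 in the frame of top_tray between -0.062 and 0.062 m and y of round_1 in the frame of top_tray between -0.084 and 0.084 m and z of round_1 in the frame of top_tray between -0.004 and 0.024 m and angle between each of round_1, round_2's own z axis and vertical below 0.2 rad and x of round_2 in the frame of top_tray between -0.062 and 0.062 m and y of round_2 in the frame of top_tray between -0.084 and 0.084 m and z of round_2 in the frame of top_tray between -0.004 and 0.024 m and angle between guide's own z axis and vertical below 0.05 rad and z of guide in the frame of slab between -0.004 and 0.004 m and y of guide in the frame of slab between -0.03 and 0.03 m and x of guide_a in the frame of slab between -0.057 and -0.049 m and x of guide_b in the frame of slab between -0.057 and -0.049 m and linear speed of each of base_tray, top_tray, guide, finger_1, finger_2, finger_3, finger_4, round_1, round_2 below 0.02 m/s); the robot touches nothing.
It fails at once if the slab is shoved more than 25 mm from its place (distance of slab from where it was at the start of the episode above 0.025 m).
It fails at once if a jar, the tin or the timer at the back is pushed more than 40 mm or knocked over (distance of any of egg_timer, pepper_jar, red_jar, pea_tin from where it was at the start of the episode above 0.04 m or angle between any of egg_timer, pepper_jar, red_jar, pea_tin's own z axis and vertical above 0.5 rad).
Of finger_1, finger_2, finger_3, finger_4 only 3 to 4 are there at a start; the rules pass over those that are not, and their reading is None.
Of round_1, round_2 only 1 to 2 are there at a start; the rules pass over those that are not, and their reading is None.
At some moment in a run one of base_tray, top_tray may be knocked a few centimetres aside while the robot is not near it.
Once in a run the grip may slacken for a moment while it holds something.
It also fails if it takes over 210 s, if anything falls off the work surface, if the arm or the gripper's body presses on something with over 40 N, if the wrist force passes 120 N, or if a joint passes its speed limit or range.

## Robot

A 6-joint arm with a two-finger parallel gripper is mounted at the origin on a cart in front of the work surface, level with it; the furniture and walls round the work are solid. World frame = base frame: x ahead of the robot, y to its left, z up, the work surface at z = 0. Lengths are in m, angles in rad, forces in N, time in s.
With the tool pointing down it reaches from about 0.25 to 0.775 m from the base axis. Payload 4 kg.
Tool frame: the origin (TCP) lies midway between the tips of the shut fingers; the grasp point (between the pads) lies 19 mm behind it; z points along the fingers, y is the line along which they close (so a half turn about z gives the same grasp; the last joint's range is limited). The gripper opens to 94 mm and grips with 3 to 60 N. Pads are 16 mm wide; open, the fingers measure 119 mm over their backs; the gripper's body (75 mm by 177 mm) begins 78 mm behind the grasp point.
Start: joints at [-1.441, 0.087, 1.371, -0, 1.684, -0.103], TCP at [0.127, -0.535, 0.206] pointing down, gripper open.
Joint ranges: [-3.1, 3.1], [-0.76, 2.03], [0.27, 2.55], [-1.08, 4.22], [0.17, 2.65], [-2.57, 2.57]. Speed limits (rad/s): [2.79, 2.79, 3.14, 3.14, 3.14, 3.14].

## Interface

Orientations are given as [roll, pitch, yaw] about the fixed x, y, z axes, in that order (R = Rz(yaw) Ry(pitch) Rx(roll)).
In Python, from bench import sensors, eyes, job gives the robot as it stands.
- The arm moves only by the tool arm_command, never from a script. Its argument "series" is a list of rows, each a list of 7 numbers: the opening, from 0 (shut) to 1 (fully open), then the shift along the tool's x, y, z in cm, then the turn, a rotation vector about the tool's x, y, z in rad. In form: [[fingers, dx, dy, dz, wx, wy, wz], ...]. A call has 1 to 20 rows; each row shifts and turns the commanded pose from where the row before left it, along the tool's axes as they then stand; what a row does not reach is not made up. A row lasts 1/10 s, in which the tool goes at most 50 mm and 8.59 degrees, less where a joint would pass 70% of its speed; a pose out of reach is approached as far as the arm can. A call with a gripper value outside its range is refused whole. The fingers move at their own pace and stop on an object; the grip force is fixed at half the most. Time passes only in rows, so rows that do not move let the fingers close. It gives the time, the measured TCP pose, the force and the opening at its end, in the units of the state.
- sensors.get_obs(): the state, without advancing time (a new reading comes with each control period).
- eyes.snapshot(name): name is "scene" or "top" or "wrist"; returns the picture (420x560x3 uint8, blue, green, red); there is no depth.
- eyes.get_calibration(name): a dict with "mtx" (3x3 intrinsics, pixels), "k1" (the pictures are not rectified: a ray, as slopes to the right and down, at radius r is drawn at 1 + k1 r^2 times it, then the intrinsics apply), "R" (3x3) and "t" (3): a world point X has camera coordinates R X + t. Camera axes: x right, y down, z forward; pixel columns grow to the right and rows downward; lengths in m; the calibration is good to about 2 mm. A picture is of the moment at which its call begins: read the wrist's pose just before it. get_calibration takes no time and is no camera call; for the wrist camera it gives the pose at the moment of the call.
- job.close_job(): hands the job in, once; it reports no verdict.
The state is a dict: "time": time; "joint_positions": joint angles; "qvel": joint speeds; "joint_torque": joint torques, N m; "tool_pos": TCP position; "ee_rot": TCP orientation; "wrist_force": force on the tool from outside, world axes, zero at the start; "wrist_torque": the same for the moment, N m; "width": finger opening in m.
Only numpy, scipy, OpenCV 4.12 (cv2) and the standard library are available. Lean on these libraries where they do the work, as an engineer would, in place of code of your own. Each camera call takes 0.05 s, during which the arm holds its last target. There are 200 camera calls.

## Working session

There is one attempt and no reset: what is moved stays moved. The work goes in short steps, Python scripts to look and compute and a tool call to move; the robot and the scene stay as the last step left them, time stands still between calls to the robot, and variables do not carry over. Pictures are saved under pics/ and viewed, on a budget of 14 in all, crops included, one or two more only if the job needs it, and the job is handed in when it is done.

Besides the shell and the picture viewer there is one more tool, called after ">>>" by a JSON object that holds its "name" and its "arguments". arm_command: Moves the arm, as the interface text tells. Its arguments: {"type":"object","properties":{"series":{"type":"array","items":{"type":"array","items":{"type":"number"}}}},"required":["series"]}

```bash
ls; mkdir -p pics; python3 - <<'E'
from bench import sensors, eyes
import cv2,numpy as np
o=sensors.get_obs();print(o)
for n in("scene","top"):
    cv2.imwrite(f"pics/{n}0.png",eyes.snapshot(n)); c=eyes.get_calibration(n); print(n,{k:np.round(v,4).tolist() for k,v in c.items()})
E
```

```text
pics
{'time': 0.0, 'joint_positions': array([-1.44114865e+00,  8.79375504e-02,  1.37223743e+00, -4.79347054e-06,
        1.68359064e+00, -1.03082076e-01]), 'qvel': array([-0.00087417, -0.00043305,  0.00063354, -0.00039828,  0.00121271,
        0.00145913]), 'joint_torque': array([ 2.13094521e-03, -3.40180206e+01, -3.02424502e+01,  7.20780529e-02,
        3.28396645e-02, -1.70617800e-04]), 'tool_pos': array([ 0.12678175, -0.53462903,  0.20432225]), 'ee_rot': array([-3.13943073e+00, -2.18858680e-04,  2.32728985e-01]), 'wrist_force': array([0.38634742, 0.10267806, 0.61108917]), 'wrist_torque': array([ 0.03699727,  0.07879452, -0.075336  ]), 'width': 0.09402959448454691}
scene {'mtx': [[451.3308, 0.0, 281.5883], [0.0, 451.3308, 209.8671], [0.0, 0.0, 1.0]], 'k1': -0.0761, 'R': [[-0.6504, -0.7596, -0.0017], [-0.5626, 0.4832, -0.6708], [0.5104, -0.4354, -0.7416]], 't': [0.3879, 0.3293, 1.1008]}
top {'mtx': [[445.0447, 0.0, 280.7318], [0.0, 445.0447, 206.9242], [0.0, 0.0, 1.0]], 'k1': -0.1071, 'R': [[0.0003, -1.0, -0.0081], [-0.9893, 0.0009, -0.146], [0.146, 0.0081, -0.9893]], 't': [0.0505, 0.5507, 1.1835]}
```

View pics/top0.png

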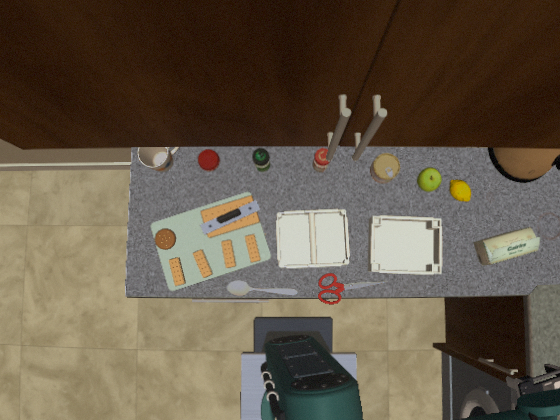

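View pics/scene0.png

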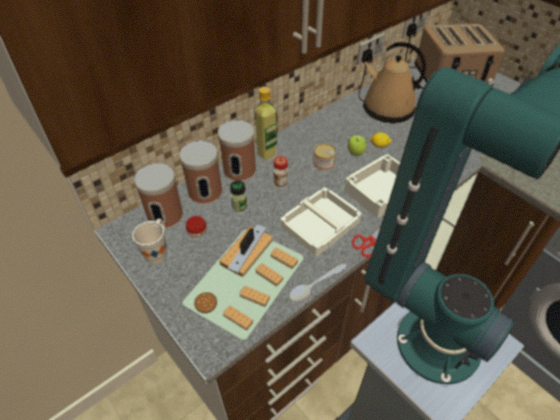

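The top view shows four fingers at about (176,271), (203,263), (228,253) and (252,248), and one round at (165,239). The slab with the guide on it is at (231,215), the handled tray at (313,239) and the base tray at (405,245). The scene view agrees.

```bash
cat > h.py <<'E'
from bench import sensors, eyes
import cv2, numpy as np
def to_plane(c,px,z):
    px=np.asarray(px,float).reshape(-1,1,2)
    d=np.array([c["k1"],0,0,0,0.])
    n=cv2.undistortPoints(px,np.array(c["mtx"]),d,None,None,None,(cv2.TERM_CRITERIA_COUNT|cv2.TERM_CRITERIA_EPS,50,1e-9)).reshape(-1,2)
    R=np.array(c["R"]);t=np.array(c["t"]).ravel()
    C=-R.T@t; D=np.c_[n,np.ones(len(n))]@R
    return C+D*((z-C[2])/D[:,2])[:,None]
def to_px(c,X):
    R=np.array(c["R"]);t=np.array(c["t"]).ravel()
    return cv2.projectPoints(np.asarray(X,float).reshape(-1,1,3),cv2.Rodrigues(R)[0],t,np.array(c["mtx"]),np.array([c["k1"],0,0,0,0.]))[0].reshape(-1,2)
def rect(P):
    """min area rect of plane points (mm): centre, long, short, yaw of long axis deg"""
    (cx,cy),(w,h),a=cv2.minAreaRect((np.asarray(P)[:,:2]*1000).astype(np.float32))
    if w<h: w,h,a=h,w,a+90
    return round(cx,1),round(cy,1),round(w,1),round(h,1),round((a+90)%180-90,1)
def cont(mask,lo=60,hi=1e9):
    cs=cv2.findContours(mask,cv2.RETR_EXTERNAL,cv2.CHAIN_APPROX_NONE)[0]
    return [k.reshape(-1,2) for k in cs if lo<cv2.contourArea(k)<hi]
def go(x,y,z,yaw_deg):
    """shift (cm, tool axes) and turn from the measured pose to a tool-down pose; also levels"""
    from scipy.spatial.transform import Rotation as Ro
    o=sensors.get_obs(); R=Ro.from_euler("xyz",o["ee_rot"])
    best=None
    for k in(0,180,-180):
        T=Ro.from_euler("xyz",[np.pi,0,np.radians(yaw_deg+k)])
        w=(R.inv()*T).as_rotvec()
        if best is None or np.linalg.norm(w)<np.linalg.norm(best): best=w
    d=R.inv().apply(np.array([x,y,z])-o["tool_pos"])*100
    print("t",round(o["time"],1),"shift cm",d.round(2),"turn",best.round(3),"j6",o["joint_positions"][5].round(2),"w",round(o["width"],4))
E
python3 - <<'E'
from h import *
im=cv2.imread("pics/top0.png"); c=eyes.get_calibration("top")
hsv=cv2.cvtColor(im,cv2.COLOR_BGR2HSV)
roi=np.zeros(im.shape[:2],np.uint8); roi[185:300,125:460]=255
m=cv2.inRange(hsv,(5,90,90),(25,255,255))&roi
for k in cont(m,30): print("orange",k.mean(0).round(),rect(to_plane(c,k,.026)),cv2.contourArea(k))
for p in((230,236),(313,225),(405,245),(245,260),(90,230),(376,270)): print(p,im[p[1],p[0]],hsv[p[1],p[0]])
m=cv2.inRange(hsv,(0,0,185),(180,60,255))&roi
for k in cont(m,300): print("white",k.mean(0).round(),rect(to_plane(c,k,.055)),cv2.contourArea(k))
m=cv2.inRange(hsv,(40,25,120),(85,255,255))&roi
for k in cont(m,300): print("green",k.mean(0).round(),rect(to_plane(c,k,.006)),cv2.contourArea(k))
w=eyes.get_calibration("wrist"); R=np.array(w["R"]);print(w["mtx"],"cam",-R.T@np.array(w["t"]).ravel(),R.round(3).tolist())
E
```

```text
Traceback (most recent call last):
  File "h.py", line 6, in to_plane
    n=cv2.undistortPoints(px,np.array(c["mtx"]),d,None,None,None,(cv2.TERM_CRITERIA_COUNT|cv2.TERM_CRITERIA_EPS,50,1e-9)).reshape(-1,2)
      ~~~~~~~~~~~~~~~~~~~^^^^^^^^^^^^^^^^^^^^^^^^^^^^^^^^^^^^^^^^^^^^^^^^^^^^^^^^^^^^^^^^^^^^^^^^^^^^^^^^^^^^^^^^^^^^^^^^
cv2.error: OpenCV(4.12.0) :-1: error: (-5:Bad argument) in function 'undistortPoints'
> Overload resolution failed:
>  - undistortPoints() takes at most 6 arguments (7 given)
>  - undistortPoints() takes at most 6 arguments (7 given)
```

```bash
sed -i 's/cv2.undistortPoints(px,np.array(c\["mtx"\]),d,None,None,None,/cv2.undistortPointsIter(px,np.array(c["mtx"]),d,np.eye(3),np.eye(3),/' h.py
cat > m0.py <<'E'
from h import *
im=cv2.imread("pics/top0.png"); c=eyes.get_calibration("top")
hsv=cv2.cvtColor(im,cv2.COLOR_BGR2HSV)
roi=np.zeros(im.shape[:2],np.uint8); roi[185:300,125:460]=255
m=cv2.inRange(hsv,(5,90,90),(25,255,255))&roi
for k in cont(m,30): print("orange",k.mean(0).round(),rect(to_plane(c,k,.026)),cv2.contourArea(k))
for p in((230,236),(313,225),(405,245),(245,260),(90,230),(376,270)): print(p,im[p[1],p[0]],hsv[p[1],p[0]])
m=cv2.inRange(hsv,(0,0,185),(180,60,255))&roi
for k in cont(m,300): print("white",k.mean(0).round(),rect(to_plane(c,k,.055)),cv2.contourArea(k))
m=cv2.inRange(hsv,(40,25,120),(85,255,255))&roi
for k in cont(m,300): print("green",k.mean(0).round(),rect(to_plane(c,k,.006)),cv2.contourArea(k))
w=eyes.get_calibration("wrist"); R=np.array(w["R"]);print(w["mtx"],"cam",-R.T@np.array(w["t"]).ravel(),R.round(3).tolist())
E
python3 m0.py
```

```text
orange [177. 271.] (374.4, 336.9, 74.5, 30.3, 15.9) 255.0
orange [202. 263.] (396.5, 266.7, 75.2, 27.5, 24.6) 241.0
orange [228. 253.] (423.7, 195.5, 74.0, 27.5, 12.1) 233.0
orange [252. 248.] (439.2, 129.3, 74.1, 26.7, 13.8) 226.0
orange [165. 239.] (463.0, 372.5, 56.5, 54.8, 46.3) 300.0
orange [234. 226.] (496.7, 181.2, 150.3, 27.9, -65.8) 345.0
orange [226. 208.] (553.5, 201.4, 151.5, 32.6, -68.0) 446.5
orange [455. 191.] (594.5, -442.5, 43.3, 26.4, -3.4) 82.5
(230, 236) [163 181 167] [ 53  25 181]
(313, 225) [182 203 206] [ 26  30 206]
(405, 245) [202 212 210] [ 36  12 212]
(245, 260) [165 183 170] [ 52  25 183]
(90, 230) [110 145 157] [ 22  76 157]
(376, 270) [164 181 186] [ 23  30 186]
white [408. 246.] (445.5, -289.2, 192.7, 154.3, 87.6) 3812.5
white [319. 235.] (463.6, -34.3, 193.7, 152.0, -87.3) 3406.0
[[372.22452642   0.         286.2485079 ]
 [  0.         372.22452642 214.81156611]
 [  0.           0.           1.        ]] cam [ 0.19926882 -0.51872705  0.38464715] [[0.23, -0.973, -0.001], [-0.94, -0.223, 0.258], [-0.251, -0.059, -0.966]]
```

```bash
python3 -c "
from h import *
go(.4392,.1293,.15,13.8)"
```

```text
t 0.1 shift cm [ 45.71 -57.39   5.56] turn [-0.002 -0.    -0.008] j6 -0.1 w 0.0943
```

>>> {"name": "arm_command", "arguments": {"series": [[0.6, 2.54, -3.19, 0.3, 0, 0, 0], [0.6, 2.54, -3.19, 0.3, 0, 0, 0], [0.6, 2.54, -3.19, 0.3, 0, 0, 0], [0.6, 2.54, -3.19, 0.3, 0, 0, 0], [0.6, 2.54, -3.19, 0.3, 0, 0, 0], [0.6, 2.54, -3.19, 0.3, 0, 0, 0], [0.6, 2.54, -3.19, 0.3, 0, 0, 0], [0.6, 2.54, -3.19, 0.3, 0, 0, 0], [0.6, 2.54, -3.19, 0.3, 0, 0, 0], [0.6, 2.54, -3.19, 0.3, 0, 0, 0], [0.6, 2.54, -3.19, 0.3, 0, 0, 0], [0.6, 2.54, -3.19, 0.3, 0, 0, 0], [0.6, 2.54, -3.19, 0.3, 0, 0, 0], [0.6, 2.54, -3.19, 0.3, 0, 0, 0], [0.6, 2.54, -3.19, 0.3, 0, 0, 0], [0.6, 2.54, -3.19, 0.3, 0, 0, 0], [0.6, 2.54, -3.19, 0.3, 0, 0, 0], [0.6, 2.54, -3.19, 0.3, 0, 0, 0], [0.6, 0, 0, 0, 0, 0, 0], [0.6, 0, 0, 0, 0, 0, 0]]}}

```text
time: 2.1
tool_pos: [0.4387, 0.1292, 0.1506]
ee_rot: [3.141, 0.002, 0.235]
wrist_force: [-0.2, 0.1, -0.3]
width: 0.0567
```

```bash
cat > wr.py <<'E'
from h import *
import sys
z=float(sys.argv[1]); name=sys.argv[2]
c=eyes.get_calibration("wrist"); im=eyes.snapshot("wrist"); cv2.imwrite(f"pics/{name}.png",im)
hsv=cv2.cvtColor(im,cv2.COLOR_BGR2HSV); m=cv2.inRange(hsv,(5,90,60),(25,255,255))
m=cv2.morphologyEx(m,cv2.MORPH_CLOSE,np.ones((7,7),np.uint8))
for k in cont(m,800): print("orange",k.mean(0).round(),rect(to_plane(c,k,z)),k.min(0),k.max(0))
E
python3 wr.py .026 w1; python3 -c "
from h import *
go(.4392,.1293,.008,13.8)"
```

```text
orange [485. 415.] (268.8, -135.2, 141.2, 17.4, -81.5) [426 407] [545 419]
orange [426. 360.] (317.5, -40.5, 86.5, 24.5, 24.3) [410 326] [437 396]
orange [147. 360.] (255.9, 223.3, 87.8, 25.3, 2.6) [135 324] [163 396]
orange [ 43. 221.] (375.4, 335.3, 74.8, 26.2, 15.8) [ 22 180] [ 63 261]
orange [121. 216.] (397.0, 264.5, 73.8, 25.7, 24.5) [ 96 174] [146 257]
orange [288. 205.] (439.8, 126.5, 73.9, 25.1, 14.1) [273 162] [303 247]
orange [208. 204.] (424.5, 193.2, 74.7, 25.2, 11.0) [192 161] [222 247]
orange [246. 119.] (496.3, 178.8, 152.1, 26.9, -66.0) [148  90] [334 138]
orange [ 21. 113.] (466.3, 359.7, 56.2, 44.6, 4.5) [ 0 78] [ 48 146]
orange [230.  48.] (548.4, 196.2, 151.5, 35.5, -71.9) [136  23] [331  86]
t 2.1 shift cm [ 0.09 -0.07 14.3 ] turn [ 0.001  0.002 -0.008] j6 1.5 w 0.0565
```

View pics/w1.png

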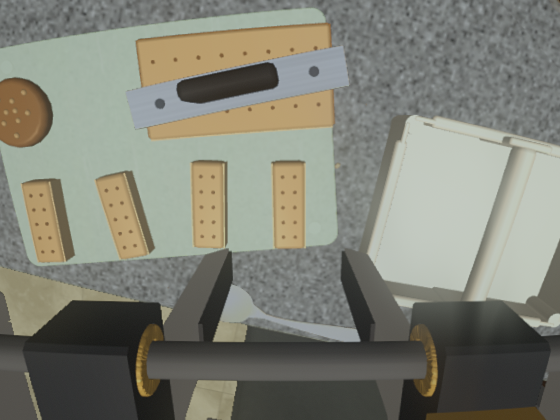

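The wrist view shows the four fingers at (43,221), (121,216), (208,204) and (288,205), agreeing with the top view to about 2.5 mm. The spoon and the top tray are also in view. I'll grasp the rightmost finger now.

>>> {"name": "arm_command", "arguments": {"series": [[0.6, 0.1, 0.05, 3, 0, 0, 0], [0.6, 0, 0, 3, 0, 0, 0], [0.6, 0, 0, 3, 0, 0, 0], [0.6, 0, 0, 2.5, 0, 0, 0], [0.6, 0, 0, 1.7, 0, 0, 0], [0.6, 0, 0, 1.0, 0, 0, 0], [0.6, 0, 0, 0, 0, 0, 0], [0, 0, 0, 0, 0, 0, 0], [0, 0, 0, 0, 0, 0, 0], [0, 0, 0, 0, 0, 0, 0], [0, 0, 0, 0, 0, 0, 0], [0, 0, 0, 0, 0, 0, 0], [0, 0, 0, 0, 0, 0, 0], [0, 0, 0, -2, 0, 0, 0], [0, 0, 0, -4, 0, 0, 0], [0, 0, 0, -4, 0, 0, 0], [0, 0, 0, -3, 0, 0, 0], [0, 0, 0, -1, 0, 0, 0]]}}

```text
time: 3.95
tool_pos: [0.4422, 0.1292, 0.153]
ee_rot: [3.141, -0.007, 0.233]
wrist_force: [-0.8, 0.1, -0.8]
width: 0.0275
```

```bash
cat > tray.py <<'E'
from h import *
import sys,time
o=sensors.get_obs(); c=eyes.get_calibration("top"); im=eyes.snapshot("top"); cv2.imwrite(f"pics/{sys.argv[1]}.png",im)
hsv=cv2.cvtColor(im,cv2.COLOR_BGR2HSV)
roi=np.zeros(im.shape[:2],np.uint8); roi[185:300,262:460]=255
m=cv2.inRange(hsv,(0,0,170),(180,60,255))&roi
m=cv2.morphologyEx(m,cv2.MORPH_CLOSE,np.ones((5,5),np.uint8))
for k in cont(m,1500): print("tray",k.mean(0).round(),rect(to_plane(c,k,.058)),cv2.contourArea(k))
print("width",o["width"])
E
python3 tray.py t1
```

```text
tray [406. 245.] (445.5, -289.4, 194.9, 155.7, 87.5) 3914.5
tray [312. 238.] (464.3, -34.5, 193.7, 154.3, -87.5) 3746.5
width 0.027506152865438692
```

```bash
cat > cell.py <<'E'
from h import *
import sys
cx,cy,a,sx,sy,z=map(float,sys.argv[1:7])  # tray centre mm, yaw of long axis deg, cell mm, z mm
v=np.array([np.cos(np.radians(a)),np.sin(np.radians(a))]);u=np.array([v[1],-v[0]])
p=np.array([cx,cy])+sx*u+sy*v; print(p.round(1)); go(*(p/1000),z/1000,a)
E
python3 cell.py 445.5 -289.4 87.5 29 44 150
```

```text
[ 476.4 -246.7]
t 4.0 shift cm [-5.34 37.36  0.26] turn [ 0.004 -0.005 -1.294] j6 1.5 w 0.0276
```

>>> {"name": "arm_command", "arguments": {"series": [[0, -0.53, 3.74, 0, 0, 0, 0], [0, -0.53, 3.74, 0, 0, 0, 0], [0, -0.53, 3.74, 0, 0, 0, 0], [0, -0.53, 3.74, 0, 0, 0, 0], [0, -0.53, 3.74, 0, 0, 0, 0], [0, -0.53, 3.74, 0, 0, 0, 0], [0, -0.53, 3.74, 0, 0, 0, 0], [0, -0.53, 3.74, 0, 0, 0, 0], [0, -0.53, 3.74, 0, 0, 0, 0], [0, -0.53, 3.74, 0, 0, 0, 0], [0, 0, 0, 0, 0, 0, -0.13], [0, 0, 0, 0, 0, 0, -0.13], [0, 0, 0, 0, 0, 0, -0.13], [0, 0, 0, 0, 0, 0, -0.13], [0, 0, 0, 0, 0, 0, -0.13], [0, 0, 0, 0, 0, 0, -0.13], [0, 0, 0, 0, 0, 0, -0.13], [0, 0, 0, 0, 0, 0, -0.13], [0, 0, 0, 0, 0, 0, -0.13], [0, 0, 0, 0, 0, 0, -0.12]]}}

```text
time: 6.0
tool_pos: [0.4739, -0.2466, 0.1463]
ee_rot: [-3.137, -0.003, 1.528]
wrist_force: [-0.4, -0.4, -0.2]
width: 0.0276
```

```bash
python3 cell.py 445.5 -289.4 87.5 29 44 20; python3 - <<'E'
from h import *
c=eyes.get_calibration("wrist"); im=eyes.snapshot("wrist"); 
t=np.radians(87.5);v=np.array([np.cos(t),np.sin(t)]);u=np.array([v[1],-v[0]])
for s,z in((1,.058),):
  for a,b in((75,95),(75,-95),(-75,-95),(-75,95)):
    p=(np.array([445.5,-289.4])+a*u+b*v)/1000
    q=to_px(c,[*p,z])[0]; print(q.round()); cv2.circle(im,tuple(int(i) for i in q),3,(0,0,255),1)
cv2.imwrite("pics/w2.png",im)
E
```

```text
[ 476.4 -246.7]
t 6.0 shift cm [-0.04  0.3  12.63] turn [-0.004 -0.003  0.001] j6 -0.54 w 0.0276
[355. 149.]
[343. 373.]
[170. 372.]
[147. 149.]
```

View pics/w2.png

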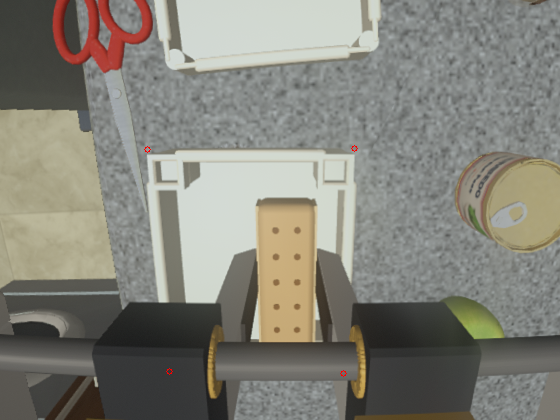

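The wrist view shows the finger held square at (287,270). The predicted tray rim corners fall 2–3 px from the real ones at (149,153) and (355,152), so placing here is safe.

>>> {"name": "arm_command", "arguments": {"series": [[0, -0.2, 0.3, 3, 0, 0, 0], [0, 0, 0, 3, 0, 0, 0], [0, 0, 0, 3, 0, 0, 0], [0, 0, 0, 2.5, 0, 0, 0], [0, 0, 0, 1.5, 0, 0, 0], [0, 0, 0, 0.7, 0, 0, 0], [0, 0, 0, 0, 0, 0, 0], [0.45, 0, 0, 0, 0, 0, 0], [0.45, 0, 0, 0, 0, 0, 0], [0.45, 0, 0, 0, 0, 0, 0], [0.45, 0, 0, -1, 0, 0, 0], [0.45, 0, 0, -3, 0, 0, 0], [0.45, 0, 0, -4, 0, 0, 0], [0.45, 0, 0, -4, 0, 0, 0], [0.45, 0, 0, -2, 0, 0, 0]]}}

```text
time: 7.55
tool_pos: [0.4797, -0.2506, 0.1582]
ee_rot: [3.135, 0.004, 1.523]
wrist_force: [0.6, -0.2, -0.4]
width: 0.0425
```

```bash
python3 -c "
from h import *
go(.4241,.1941,.15,11.5)"
```

```text
t 7.5 shift cm [44.16 -7.7   0.58] turn [ 9.000e-03 -1.000e-03  1.322e+00] j6 -0.54 w 0.0425
```

>>> {"name": "arm_command", "arguments": {"series": [[0.6, 4.01, -0.7, 0, 0, 0, 0], [0.6, 4.01, -0.7, 0, 0, 0, 0], [0.6, 4.01, -0.7, 0, 0, 0, 0], [0.6, 4.01, -0.7, 0, 0, 0, 0], [0.6, 4.01, -0.7, 0, 0, 0, 0], [0.6, 4.01, -0.7, 0, 0, 0, 0], [0.6, 4.01, -0.7, 0, 0, 0, 0], [0.6, 4.01, -0.7, 0, 0, 0, 0], [0.6, 4.01, -0.7, 0, 0, 0, 0], [0.6, 4.01, -0.7, 0, 0, 0, 0], [0.6, 4.01, -0.7, 0, 0, 0, 0], [0.6, 0, 0, 0, 0, 0, 0.146], [0.6, 0, 0, 0, 0, 0, 0.147], [0.6, 0, 0, 0, 0, 0, 0.147], [0.6, 0, 0, 0, 0, 0, 0.147], [0.6, 0, 0, 0, 0, 0, 0.147], [0.6, 0, 0, 0, 0, 0, 0.147], [0.6, 0, 0, 0, 0, 0, 0.147], [0.6, 0, 0, 0, 0, 0, 0.147], [0.6, 0, 0, 0, 0, 0, 0.147]]}}

```text
time: 9.55
tool_pos: [0.4225, 0.1948, 0.1536]
ee_rot: [-3.141, -0.002, 0.195]
wrist_force: [0.1, -0.3, 1.0]
width: 0.0562
```

```bash
python3 -c "
from h import *
go(.4241,.1941,.0088,11.5)"; python3 wr.py .026 w3
```

```text
t 9.6 shift cm [ 0.12  0.1  14.48] turn [-0.    -0.002 -0.006] j6 1.69 w 0.0562
orange [485. 415.] (241.1, -64.1, 142.0, 17.4, -83.8) [426 407] [545 419]
orange [426. 361.] (293.9, 29.2, 87.4, 25.3, 21.1) [410 325] [437 396]
orange [147. 360.] (242.1, 297.1, 88.2, 25.5, 0.3) [135 324] [163 396]
orange [118. 227.] (374.9, 335.6, 74.2, 25.7, 15.7) [ 97 186] [138 267]
orange [199. 217.] (397.2, 264.8, 73.0, 25.3, 24.4) [175 176] [223 260]
orange [287. 203.] (424.5, 193.3, 73.3, 25.4, 11.1) [272 161] [302 245]
orange [326. 117.] (503.6, 181.9, 151.0, 27.6, -72.6) [228  86] [413 139]
orange [ 90. 117.] (465.0, 368.0, 56.7, 56.2, -84.2) [57 83] [122 152]
orange [309.  48.] (555.0, 199.1, 153.6, 35.4, -66.0) [216  20] [410  88]
```

>>> {"name": "arm_command", "arguments": {"series": [[0.6, 0.1, 0.1, 3, 0, 0, 0], [0.6, 0, 0, 3, 0, 0, 0], [0.6, 0, 0, 3, 0, 0, 0], [0.6, 0, 0, 2.5, 0, 0, 0], [0.6, 0, 0, 1.9, 0, 0, 0], [0.6, 0, 0, 1.0, 0, 0, 0], [0.6, 0, 0, 0, 0, 0, 0], [0, 0, 0, 0, 0, 0, 0], [0, 0, 0, 0, 0, 0, 0], [0, 0, 0, 0, 0, 0, 0], [0, 0, 0, 0, 0, 0, 0], [0, 0, 0, 0, 0, 0, 0], [0, 0, 0, -2, 0, 0, 0], [0, 0, 0, -4, 0, 0, 0], [0, 0, 0, -4, 0, 0, 0], [0, 0, 0, -3, 0, 0, 0], [0, 0, 0, -1, 0, 0, 0], [0, 0, 0, 0, 0, 0, 0]]}}

```text
time: 11.4
tool_pos: [0.4243, 0.1942, 0.1497]
ee_rot: [-3.141, -0.003, 0.201]
wrist_force: [1.2, -0.8, -1.7]
width: 0.0279
```

```bash
python3 tray.py t2; python3 cell.py 445.5 -291.4 87.5 -29 44 150
```

```text
tray [406. 245.] (445.3, -289.4, 195.0, 155.9, 87.4) 3918.5
tray [312. 238.] (464.2, -34.4, 194.1, 154.4, -87.5) 3957.5
width 0.027939541475473725
[ 418.4 -246.2]
t 11.4 shift cm [-9.24 43.03 -0.21] turn [-0.000e+00  1.000e-03 -1.326e+00] j6 1.68 w 0.0278
```

>>> {"name": "arm_command", "arguments": {"series": [[0, -0.84, 3.91, 0, 0, 0, 0], [0, -0.84, 3.91, 0, 0, 0, 0], [0, -0.84, 3.91, 0, 0, 0, 0], [0, -0.84, 3.91, 0, 0, 0, 0], [0, -0.84, 3.91, 0, 0, 0, 0], [0, -0.84, 3.91, 0, 0, 0, 0], [0, -0.84, 3.91, 0, 0, 0, 0], [0, -0.84, 3.91, 0, 0, 0, 0], [0, -0.84, 3.91, 0, 0, 0, 0], [0, -0.84, 3.91, 0, 0, 0, 0], [0, -0.84, 3.91, 0, 0, 0, 0], [0, 0, 0, 0, 0, 0, -0.147], [0, 0, 0, 0, 0, 0, -0.147], [0, 0, 0, 0, 0, 0, -0.147], [0, 0, 0, 0, 0, 0, -0.147], [0, 0, 0, 0, 0, 0, -0.147], [0, 0, 0, 0, 0, 0, -0.147], [0, 0, 0, 0, 0, 0, -0.147], [0, 0, 0, 0, 0, 0, -0.147], [0, 0, 0, 0, 0, 0, -0.147]]}}

```text
time: 13.45
tool_pos: [0.4172, -0.2449, 0.145]
ee_rot: [-3.137, -0.003, 1.53]
wrist_force: [0.2, 0.4, 0.3]
width: 0.0277
```

```bash
python3 cell.py 445.5 -291.4 87.5 -29 44 10; python3 wr.py .025 w4
```

```text
[ 418.4 -246.2]
t 13.4 shift cm [-0.17  0.19 13.5 ] turn [-0.005 -0.003  0.003] j6 -0.61 w 0.0277
orange [442. 410.] (559.8, -449.7, 163.9, 52.0, -5.5) [354 379] [508 419]
orange [286. 272.] (412.7, -306.3, 134.1, 49.8, 87.7) [257 201] [314 342]
```

>>> {"name": "arm_command", "arguments": {"series": [[0, -0.15, 0.2, 3, 0, 0, 0], [0, 0, 0, 3, 0, 0, 0], [0, 0, 0, 3, 0, 0, 0], [0, 0, 0, 2.5, 0, 0, 0], [0, 0, 0, 1.3, 0, 0, 0], [0, 0, 0, 0.7, 0, 0, 0], [0, 0, 0, 0, 0, 0, 0], [0.45, 0, 0, 0, 0, 0, 0], [0.45, 0, 0, 0, 0, 0, 0], [0.45, 0, 0, 0, 0, 0, 0], [0.45, 0, 0, -1, 0, 0, 0], [0.45, 0, 0, -3, 0, 0, 0], [0.45, 0, 0, -4, 0, 0, 0], [0.45, 0, 0, -4, 0, 0, 0], [0.45, 0, 0, -2, 0, 0, 0], [0.45, 0, 0, 0, 0, 0, 0]]}}

```text
time: 15.1
tool_pos: [0.4228, -0.2491, 0.1589]
ee_rot: [3.133, 0.006, 1.524]
wrist_force: [0.6, -0.8, 0.4]
width: 0.0422
```

```bash
python3 wr.py .025 w5; python3 -c "
from h import *
go(.3968,.2656,.15,24.5)"
```

```text
orange [393. 361.] (522.0, -420.1, 89.8, 21.3, -85.5) [380 325] [402 397]
orange [179. 361.] (309.9, -408.4, 89.4, 21.1, 80.1) [170 324] [192 397]
orange [282. 200.] (420.2, -248.0, 73.0, 24.7, 86.8) [268 159] [297 241]
t 15.2 shift cm [51.21 -4.89  0.42] turn [0.006 0.    1.096] j6 -0.6 w 0.0423
```

View pics/w5.png

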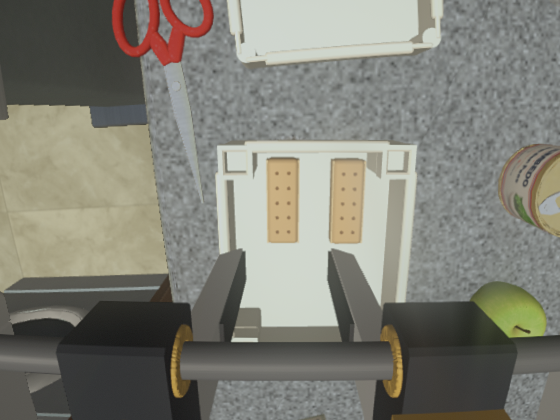

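Both fingers lie flat in the tray, at (282,200) and (347,200). The third comes next.

>>> {"name": "arm_command", "arguments": {"series": [[0.6, 4.27, -0.41, 0, 0, 0, 0], [0.6, 4.27, -0.41, 0, 0, 0, 0], [0.6, 4.27, -0.41, 0, 0, 0, 0], [0.6, 4.27, -0.41, 0, 0, 0, 0], [0.6, 4.27, -0.41, 0, 0, 0, 0], [0.6, 4.27, -0.41, 0, 0, 0, 0], [0.6, 4.27, -0.41, 0, 0, 0, 0], [0.6, 4.27, -0.41, 0, 0, 0, 0], [0.6, 4.27, -0.41, 0, 0, 0, 0], [0.6, 4.27, -0.41, 0, 0, 0, 0], [0.6, 4.27, -0.41, 0, 0, 0, 0], [0.6, 4.27, -0.41, 0, 0, 0, 0], [0.6, 0, 0, 0, 0, 0, 0.137], [0.6, 0, 0, 0, 0, 0, 0.137], [0.6, 0, 0, 0, 0, 0, 0.137], [0.6, 0, 0, 0, 0, 0, 0.137], [0.6, 0, 0, 0, 0, 0, 0.137], [0.6, 0, 0, 0, 0, 0, 0.137], [0.6, 0, 0, 0, 0, 0, 0.137], [0.6, 0, 0, 0, 0, 0, 0.137]]}}

```text
time: 17.15
tool_pos: [0.3943, 0.266, 0.151]
ee_rot: [3.141, 0.004, 0.422]
wrist_force: [0.6, 0.4, -0.1]
width: 0.0563
```

```bash
python3 -c "
from h import *
go(.3970,.2652,.0088,24.5)"
```

```text
t 17.1 shift cm [ 0.28  0.18 14.22] turn [ 0.     0.004 -0.005] j6 1.62 w 0.0563
```

>>> {"name": "arm_command", "arguments": {"series": [[0.6, 0.2, 0.1, 3, 0, 0, 0], [0.6, 0, 0, 3, 0, 0, 0], [0.6, 0, 0, 3, 0, 0, 0], [0.6, 0, 0, 2.5, 0, 0, 0], [0.6, 0, 0, 1.7, 0, 0, 0], [0.6, 0, 0, 1.0, 0, 0, 0], [0.6, 0, 0, 0, 0, 0, 0], [0, 0, 0, 0, 0, 0, 0], [0, 0, 0, 0, 0, 0, 0], [0, 0, 0, 0, 0, 0, 0], [0, 0, 0, 0, 0, 0, 0], [0, 0, 0, 0, 0, 0, 0], [0, 0, 0, -2, 0, 0, 0], [0, 0, 0, -4, 0, 0, 0], [0, 0, 0, -4, 0, 0, 0], [0, 0, 0, -3, 0, 0, 0], [0, 0, 0, -1, 0, 0, 0], [0, 0, 0, 0, 0, 0, 0]]}}

```text
time: 18.95
tool_pos: [0.3986, 0.267, 0.1528]
ee_rot: [-3.142, -0.003, 0.428]
wrist_force: [-0.2, -0.1, -0.7]
width: 0.0275
```

```bash
python3 tray.py t3; python3 cell.py 445.5 -291.4 87.5 29 -44 150
```

```text
tray [406. 245.] (445.3, -289.4, 194.9, 156.1, 87.5) 3915.5
tray [312. 238.] (464.2, -34.4, 194.0, 154.4, -87.5) 3955.5
width 0.027514109398715958
[ 472.6 -336.6]
t 19.0 shift cm [-18.2   57.98   0.09] turn [-0.     0.    -1.099] j6 1.61 w 0.0273
```

>>> {"name": "arm_command", "arguments": {"series": [[0, -1.4, 4.46, 0, 0, 0, 0], [0, -1.4, 4.46, 0, 0, 0, 0], [0, -1.4, 4.46, 0, 0, 0, 0], [0, -1.4, 4.46, 0, 0, 0, 0], [0, -1.4, 4.46, 0, 0, 0, 0], [0, -1.4, 4.46, 0, 0, 0, 0], [0, -1.4, 4.46, 0, 0, 0, 0], [0, -1.4, 4.46, 0, 0, 0, 0], [0, -1.4, 4.46, 0, 0, 0, 0], [0, -1.4, 4.46, 0, 0, 0, 0], [0, -1.4, 4.46, 0, 0, 0, 0], [0, -1.4, 4.46, 0, 0, 0, 0], [0, -1.4, 4.46, 0, 0, 0, 0], [0, 0, 0, 0, 0, 0, -0.149], [0, 0, 0, 0, 0, 0, -0.149], [0, 0, 0, 0, 0, 0, -0.149], [0, 0, 0, 0, 0, 0, -0.149], [0, 0, 0, 0, 0, 0, -0.149], [0, 0, 0, 0, 0, 0, -0.149], [0, 0, 0, 0, 0, 0, -0.149]]}}

```text
time: 21.0
tool_pos: [0.4714, -0.3354, 0.1477]
ee_rot: [-3.137, -0.004, 1.477]
wrist_force: [-0.3, -0.7, -0.4]
width: 0.0276
```

```bash
python3 cell.py 445.5 -291.4 87.5 29 -44 10; python3 tray.py t4
```

```text
[ 472.6 -336.6]
t 21.0 shift cm [-0.16  0.2  13.77] turn [-0.005 -0.004 -0.05 ] j6 -0.62 w 0.0276
tray [399. 239.] (446.0, -277.1, 170.1, 155.6, 87.5) 2651.5
tray [312. 238.] (464.2, -34.4, 194.1, 154.4, -87.5) 3955.5
width 0.027603298692593217
```

Tray unmoved as far as it can be seen (the arm hides part of it); I'll place the third here.

>>> {"name": "arm_command", "arguments": {"series": [[0, -0.1, 0.15, 3, 0, 0, -0.05], [0, 0, 0, 3, 0, 0, 0], [0, 0, 0, 3, 0, 0, 0], [0, 0, 0, 2.5, 0, 0, 0], [0, 0, 0, 1.5, 0, 0, 0], [0, 0, 0, 0.75, 0, 0, 0], [0, 0, 0, 0, 0, 0, 0], [0.45, 0, 0, 0, 0, 0, 0], [0.45, 0, 0, 0, 0, 0, 0], [0.45, 0, 0, 0, 0, 0, 0], [0.45, 0, 0, -1, 0, 0, 0], [0.45, 0, 0, -3, 0, 0, 0], [0.45, 0, 0, -4, 0, 0, 0], [0.45, 0, 0, -4, 0, 0, 0], [0.45, 0, 0, -2, 0, 0, 0], [0.45, 0, 0, 0, 0, 0, 0]]}}

```text
time: 22.65
tool_pos: [0.4761, -0.3394, 0.1599]
ee_rot: [3.133, 0.007, 1.521]
wrist_force: [-0.1, -0.1, 0.8]
width: 0.0419
```

```bash
python3 -c "
from h import *
go(.3749,.3359,.15,15.8)"
```

```text
t 22.6 shift cm [ 66.94 -13.49   0.44] turn [1.100e-02 1.000e-03 1.245e+00] j6 -0.67 w 0.0419
```

>>> {"name": "arm_command", "arguments": {"series": [[0.6, 4.46, -0.9, 0, 0, 0, 0], [0.6, 4.46, -0.9, 0, 0, 0, 0], [0.6, 4.46, -0.9, 0, 0, 0, 0], [0.6, 4.46, -0.9, 0, 0, 0, 0], [0.6, 4.46, -0.9, 0, 0, 0, 0], [0.6, 4.46, -0.9, 0, 0, 0, 0], [0.6, 4.46, -0.9, 0, 0, 0, 0], [0.6, 4.46, -0.9, 0, 0, 0, 0], [0.6, 4.46, -0.9, 0, 0, 0, 0], [0.6, 4.46, -0.9, 0, 0, 0, 0], [0.6, 4.46, -0.9, 0, 0, 0, 0], [0.6, 4.46, -0.9, 0, 0, 0, 0], [0.6, 4.46, -0.9, 0, 0, 0, 0], [0.6, 4.46, -0.9, 0, 0, 0, 0], [0.6, 4.46, -0.9, 0, 0, 0, 0], [0.6, 0, 0, 0, 0, 0, 0.149], [0.6, 0, 0, 0, 0, 0, 0.149], [0.6, 0, 0, 0, 0, 0, 0.149], [0.6, 0, 0, 0, 0, 0, 0.149], [0.6, 0, 0, 0, 0, 0, 0.149]]}}

```text
time: 24.65
tool_pos: [0.3718, 0.3368, 0.1521]
ee_rot: [-3.141, 0.003, 0.77]
wrist_force: [-0.4, -0.2, 0.3]
width: 0.0561
```

>>> {"name": "arm_command", "arguments": {"series": [[0.6, 0, 0, 0, 0, 0, 0.125], [0.6, 0, 0, 0, 0, 0, 0.125], [0.6, 0, 0, 0, 0, 0, 0.125], [0.6, 0, 0, 0, 0, 0, 0.125], [0.6, 0, 0, 0, 0, 0, 0]]}}

```text
time: 25.15
tool_pos: [0.372, 0.3367, 0.1524]
ee_rot: [3.141, 0.003, 0.276]
wrist_force: [0.3, -0.6, 0.8]
width: 0.0566
```

```bash
python3 tray.py t5; python3 -c "
from h import *
go(.3750,.3357,.0088,15.8)"
```

```text
tray [406. 245.] (445.5, -289.5, 195.0, 155.7, 87.5) 3915.0
tray [312. 238.] (464.2, -34.4, 194.1, 154.4, -87.5) 3956.5
width 0.05663482787884581
t 25.2 shift cm [ 0.28  0.17 14.38] turn [0.001 0.002 0.002] j6 1.92 w 0.0564
```

>>> {"name": "arm_command", "arguments": {"series": [[0.6, 0.25, 0.15, 3, 0, 0, 0], [0.6, 0, 0, 3, 0, 0, 0], [0.6, 0, 0, 3, 0, 0, 0], [0.6, 0, 0, 2.5, 0, 0, 0], [0.6, 0, 0, 1.8, 0, 0, 0], [0.6, 0, 0, 1.0, 0, 0, 0], [0.6, 0, 0, 0, 0, 0, 0], [0, 0, 0, 0, 0, 0, 0], [0, 0, 0, 0, 0, 0, 0], [0, 0, 0, 0, 0, 0, 0], [0, 0, 0, 0, 0, 0, 0], [0, 0, 0, 0, 0, 0, 0], [0, 0, 0, -2, 0, 0, 0], [0, 0, 0, -4, 0, 0, 0], [0, 0, 0, -4, 0, 0, 0], [0, 0, 0, -3, 0, 0, 0], [0, 0, 0, -1, 0, 0, 0], [0, 0, 0, 0, 0, 0, 0]]}}

```text
time: 27.0
tool_pos: [0.3762, 0.337, 0.1523]
ee_rot: [-3.141, -0.003, 0.276]
wrist_force: [-0.2, 0.1, -1.2]
width: 0.0279
```

```bash
python3 cell.py 445.5 -291.4 87.5 -29 -44 150
```

```text
[ 414.6 -334.1]
t 27.0 shift cm [-14.59  65.62   0.12] turn [ 1.000e-03 -3.000e-03 -1.251e+00] j6 1.91 w 0.0279
```

>>> {"name": "arm_command", "arguments": {"series": [[0, -0.97, 4.37, 0, 0, 0, 0], [0, -0.97, 4.37, 0, 0, 0, 0], [0, -0.97, 4.37, 0, 0, 0, 0], [0, -0.97, 4.37, 0, 0, 0, 0], [0, -0.97, 4.37, 0, 0, 0, 0], [0, -0.97, 4.37, 0, 0, 0, 0], [0, -0.97, 4.37, 0, 0, 0, 0], [0, -0.97, 4.37, 0, 0, 0, 0], [0, -0.97, 4.37, 0, 0, 0, 0], [0, -0.97, 4.37, 0, 0, 0, 0], [0, -0.97, 4.37, 0, 0, 0, 0], [0, -0.97, 4.37, 0, 0, 0, 0], [0, -0.97, 4.37, 0, 0, 0, 0], [0, -0.97, 4.37, 0, 0, 0, 0], [0, -0.97, 4.37, 0, 0, 0, 0], [0, 0, 0, 0, 0, 0, -0.149], [0, 0, 0, 0, 0, 0, -0.149], [0, 0, 0, 0, 0, 0, -0.149], [0, 0, 0, 0, 0, 0, -0.149], [0, 0, 0, 0, 0, 0, -0.149]]}}

```text
time: 29.0
tool_pos: [0.4128, -0.3328, 0.1474]
ee_rot: [-3.136, -0.001, 1.027]
wrist_force: [0.5, 0.2, -0.8]
width: 0.0274
```

>>> {"name": "arm_command", "arguments": {"series": [[0, 0, 0, 0, 0, 0, -0.126], [0, 0, 0, 0, 0, 0, -0.126], [0, 0, 0, 0, 0, 0, -0.126], [0, 0, 0, 0, 0, 0, -0.126], [0, 0, 0, 0, 0, 0, 0], [0, 0, 0, 0, 0, 0, 0]]}}

```text
time: 29.6
tool_pos: [0.4132, -0.3331, 0.1488]
ee_rot: [-3.139, -0.002, 1.522]
wrist_force: [-0.4, 0.3, 0.4]
width: 0.0277
```

```bash
python3 cell.py 445.5 -291.4 87.5 -29 -44 10; python3 wr.py .025 w6
```

```text
[ 414.6 -334.1]
t 29.6 shift cm [-0.12  0.18 13.88] turn [-0.003 -0.002 -0.005] j6 -0.74 w 0.0277
orange [495. 319.] (604.2, -452.5, 69.5, 43.0, -2.3) [459 299] [525 339]
orange [286. 274.] (410.7, -397.7, 133.3, 57.0, 87.3) [256 204] [319 342]
orange [365.  90.] (477.2, -245.4, 58.3, 25.6, 87.6) [347  56] [380 132]
orange [290. 101.] (420.3, -249.0, 73.2, 24.9, 86.8) [275  54] [307 149]
```

View pics/w6.png

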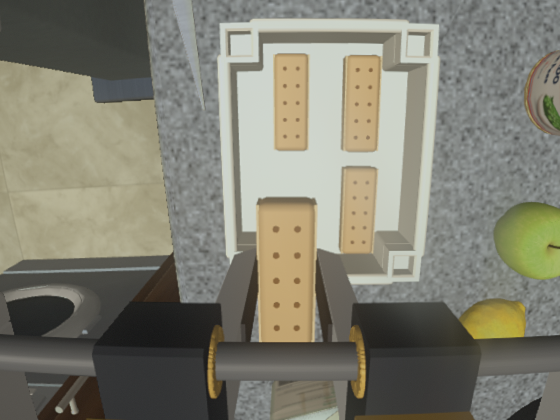

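Three fingers lie flat in the tray, at (291,101), (361,103) and (358,210). The fourth is held above its free cell, so I'll lower it.

>>> {"name": "arm_command", "arguments": {"series": [[0, -0.1, 0.15, 3, 0, 0, 0], [0, 0, 0, 3, 0, 0, 0], [0, 0, 0, 3, 0, 0, 0], [0, 0, 0, 2.5, 0, 0, 0], [0, 0, 0, 1.5, 0, 0, 0], [0, 0, 0, 0.9, 0, 0, 0], [0, 0, 0, 0, 0, 0, 0], [0.45, 0, 0, 0, 0, 0, 0], [0.45, 0, 0, 0, 0, 0, 0], [0.45, 0, 0, 0, 0, 0, 0], [0.45, 0, 0, -1, 0, 0, 0], [0.45, 0, 0, -3, 0, 0, 0], [0.45, 0, 0, -4, 0, 0, 0], [0.45, 0, 0, -4, 0, 0, 0], [0.45, 0, 0, -4, 0, 0, 0], [0.45, 0, 0, -4, 0, 0, 0], [0.45, 0, 0, -3, 0, 0, 0], [0.45, 0, 0, 0, 0, 0, 0]]}}

```text
time: 31.45
tool_pos: [0.4172, -0.3366, 0.2492]
ee_rot: [3.132, 0.008, 1.525]
wrist_force: [-0.1, 0.2, 0.9]
width: 0.0424
```

```bash
python3 -c "
from h import *
go(.464,-.0365,.25,92.5)"
```

```text
t 31.4 shift cm [30.19  3.3  -0.31] turn [ 0.009  0.009 -0.09 ] j6 -0.74 w 0.0424
```

>>> {"name": "arm_command", "arguments": {"series": [[1, 3.77, 0.41, 0, 0, 0, 0], [1, 3.77, 0.41, 0, 0, 0, 0], [1, 3.77, 0.41, 0, 0, 0, 0], [1, 3.77, 0.41, 0, 0, 0, 0], [1, 3.77, 0.41, 0, 0, 0, 0], [1, 3.77, 0.41, 0, 0, 0, 0], [1, 3.77, 0.41, 0, 0, 0, 0], [1, 3.77, 0.41, 0, 0, 0, 0], [0.6, 0, 0, 0, 0, 0, 0.148], [0.6, 0, 0, 0, 0, 0, 0.148], [0.6, 0, 0, 0, 0, 0, 0.148], [0.6, 0, 0, 0, 0, 0, 0.148], [0.6, 0, 0, 0, 0, 0, 0.148], [0.6, 0, 0, 0, 0, 0, 0.148], [0.6, 0, 0, 0, 0, 0, 0.148], [0.6, 0, 0, 0, 0, 0, 0.148], [0.6, 0, 0, 0, 0, 0, 0.148], [0.6, 0, 0, 0, 0, 0, 0.148], [0.6, 0, 0, 0, 0, 0, 0], [0.6, 0, 0, 0, 0, 0, 0]]}}

```text
time: 33.45
tool_pos: [0.4617, -0.035, 0.2414]
ee_rot: [-3.141, 0.001, 0.048]
wrist_force: [-0.5, -0.1, 0.2]
width: 0.0562
```

```bash
python3 tray.py t6; python3 - <<'E'
from h import *
o=sensors.get_obs();print(o["tool_pos"],o["ee_rot"])
c=eyes.get_calibration("wrist"); im=eyes.snapshot("wrist"); cv2.imwrite("pics/w7raw.png",im)
t=np.radians(92.5);v=np.array([np.cos(t),np.sin(t)]);u=np.array([v[1],-v[0]])
for (a,b,z) in((75,95,.052),(75,-95,.052),(-75,-95,.052),(-75,95,.052),(0,8,.064),(0,-8,.064),(40,8,.064),(40,-8,.064)):
    p=(np.array([464.2,-36.4])+a*u+b*v)/1000
    q=to_px(c,[*p,z])[0]; print((a,b),q.round(1)); cv2.circle(im,tuple(int(round(i)) for i in q),2,(0,0,255),1)
cv2.imwrite("pics/w7.png",im)
E
```

```text
tray [404. 243.] (445.3, -289.6, 194.6, 156.0, 87.5) 3524.0
width 0.056169487090120075
[ 0.46181763 -0.03506376  0.24151346] [-3.14145764e+00  7.49924215e-04  4.73750866e-02]
(75, 95) [188.6 113.3]
(75, -95) [384.4 114. ]
(-75, -95) [374.9 258.8]
(-75, 95) [197.1 258.3]
(0, 8) [278.2 191.7]
(0, -8) [294.5 191.7]
(40, 8) [278.1 150.5]
(40, -8) [294.9 150.6]
```

View pics/w7.png

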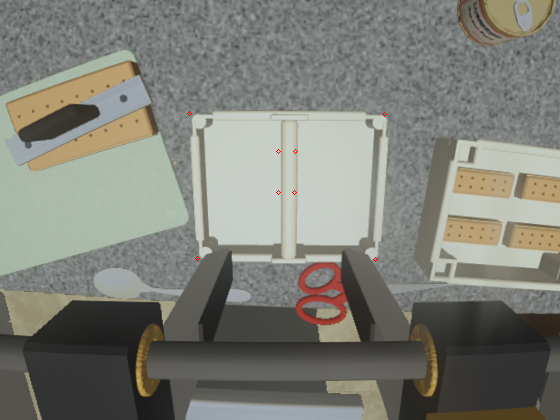

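The handled tray's bar is centred at column 289.5, against 286.5 predicted, so the wrist view puts the tray about 3 mm further towards -y. All four fingers lie flat in the base tray on the right. I'll add an edge-profile fit of the rim so both trays are measured with the same camera.

```bash
cat > rim.py <<'E'
from h import *
def rim(im,c,cx,cy,a,z,it=3,sides="FLRN"):
    """outer rim (150x190) from wrist picture: centre mm, yaw deg of tray long (y) axis"""
    g=cv2.GaussianBlur(cv2.cvtColor(im,cv2.COLOR_BGR2GRAY),(3,3),0).astype(np.float32)
    off=np.arange(-10,10.01,.5)
    for _ in range(it):
        t=np.radians(a);v=np.array([np.cos(t),np.sin(t)]);u=np.array([v[1],-v[0]]);C=np.array([cx,cy])
        out={}
        for n,(nn,tt,h,s) in dict(F=(u,v,75,np.arange(-60,61,3)),N=(-u,v,75,np.arange(-25,26,3)),L=(v,u,95,np.arange(-20,61,3)),R=(-v,u,95,np.arange(-20,61,3))).items():
            if n not in sides: continue
            P=C+s[:,None,None]*tt+(h+off)[None,:,None]*nn
            q=to_px(c,np.c_[P.reshape(-1,2)/1000,np.full(P.size//2,z)]).astype(np.float32).reshape(len(s),-1,2)
            I=cv2.remap(g,q[...,0],q[...,1],cv2.INTER_LINEAR)
            d=I[:,:-4]-I[:,4:]; k=d.argmax(1); e=off[k+2]; ok=d.max(1)>25
            ok&=abs(e-np.median(e[ok]))<2.5
            f=np.polyfit(s[ok],e[ok],1) if ok.sum()>4 else (np.nan,np.nan)
            out[n]=(f[0],np.polyval(f,0) ,ok.sum())
        m=lambda k:out[k][1] if k in out else np.nan
        dy=(m("L")-m("R"))/2; dx=m("F") if not np.isfinite(m("N")) else (m("F")-m("N"))/2
        # slopes: +da rotation of tray
        sl=[-out["F"][0] if "F" in out else np.nan, out["N"][0] if "N" in out else np.nan, out["L"][0],-out["R"][0]]
        da=np.degrees(np.nanmedian(sl))
        C=C+dx*u+dy*v; cx,cy=C; a=a+da
    print("rim",C.round(2),round(a,2),"slopes",np.round(np.degrees(sl),2),{k:(round(float(x[1]),2),int(x[2])) for k,x in out.items()})
    return C,a
def tool(): 
    o=sensors.get_obs(); print("tool",(o["tool_pos"]*1000).round(2),np.degrees(o["ee_rot"]).round(2)); return o
E
python3 - <<'E'
from rim import *
o=tool(); c=eyes.get_calibration("wrist"); im=cv2.imread("pics/w7raw.png")
rim(im,c,464,-39,92.5,.052)
go(.464,-.038,.039,2.5)
E
```

```text
tool [461.89 -35.1  241.66] [-1.80e+02  3.00e-02  2.68e+00]
rim [463.21 -38.82] 92.46 slopes [-0.06 -0.09 -0.3   0.31] {'F': (2.98, 41), 'N': (3.03, 17), 'L': (2.38, 26), 'R': (2.4, 26)}
t 33.5 shift cm [ 0.21  0.3  20.27] turn [-0.     0.     0.003] j6 1.33 w 0.0562
```

```bash
python3 - <<'E'
import cv2
g=cv2.cvtColor(cv2.imread("pics/w7raw.png"),cv2.COLOR_BGR2GRAY)
for c in(230,340): print(c,g[100:125,c].tolist())
for r in(150,200): print(r,g[r,180:205].tolist(),g[r,370:395].tolist())
E
```

```text
230 [135, 138, 138, 136, 134, 133, 127, 118, 118, 125, 133, 166, 188, 199, 202, 202, 202, 202, 199, 194, 188, 201, 202, 202, 202]
340 [143, 140, 136, 134, 132, 133, 134, 134, 132, 126, 121, 151, 177, 194, 199, 199, 199, 199, 198, 194, 178, 197, 199, 199, 199]
150 [126, 135, 139, 134, 130, 125, 123, 123, 126, 135, 159, 188, 199, 202, 202, 202, 201, 195, 182, 148, 117, 114, 114, 114, 136] [200, 201, 196, 137, 118, 118, 118, 116, 122, 158, 181, 197, 200, 200, 200, 200, 196, 180, 131, 124, 128, 130, 130, 130, 130]
200 [183, 183, 179, 161, 132, 127, 128, 127, 128, 131, 138, 138, 136, 163, 192, 202, 202, 202, 202, 200, 194, 172, 127, 115, 117] [157, 135, 133, 133, 133, 147, 176, 191, 196, 197, 197, 197, 197, 189, 145, 138, 138, 135, 134, 134, 134, 134, 132, 132, 140]
```

>>> {"name": "arm_command", "arguments": {"series": [[0.6, 0.1, 0.3, 3, 0, 0, 0], [0.6, 0, 0, 4, 0, 0, 0], [0.6, 0, 0, 4, 0, 0, 0], [0.6, 0, 0, 4, 0, 0, 0], [0.6, 0, 0, 3.3, 0, 0, 0], [0.6, 0, 0, 2, 0, 0, 0], [0.6, 0, 0, 0, 0, 0, 0], [0.0, 0, 0, 0, 0, 0, 0], [0, 0, 0, 0, 0, 0, 0], [0, 0, 0, 0, 0, 0, 0], [0, 0, 0, 0, 0, 0, 0], [0, 0, 0, 0, 0, 0, 0], [0, 0, 0, 0, 0, 0, 0]]}}

```text
time: 34.85
tool_pos: [0.4636, -0.0379, 0.0396]
ee_rot: [-3.141, -0.001, 0.045]
wrist_force: [-0.3, 1.2, 1.6]
width: 0.0157
```

```bash
python3 - <<'E'
from rim import *
o=tool(); print(o["width"],o["wrist_force"])
E
```

```text
tool [463.59 -37.93  39.57] [-1.7999e+02 -6.0000e-02  2.5700e+00]
0.015653054223111477 [-0.26563977  1.22251703  1.64719911]
```

>>> {"name": "arm_command", "arguments": {"series": [[0.6, 0, 0, 0, 0, 0, 0], [0.6, 0, 0, 0, 0, 0, 0], [0.6, 0, 0, 0, 0, 0, 0], [0.6, 0, 0, -3.3, 0, 0, 0], [0.6, 0, 0, -4, 0, 0, 0], [0.6, 0, 0, -4, 0, 0, 0], [0.6, 0, 0, -4, 0, 0, 0], [0.6, 0, 0, -4, 0, 0, 0], [0.6, 0, 0, -1, 0, 0, 0], [0.6, 0, 0, 0, 0, 0, 0], [0.6, 0, 0, 0, 0, 0, 0]]}}

```text
time: 35.95
tool_pos: [0.4625, -0.038, 0.24]
ee_rot: [-3.141, 0.003, 0.045]
wrist_force: [-0.6, -0.4, -0.2]
width: 0.0566
```

```bash
python3 - <<'E'
from rim import *
o=tool(); c=eyes.get_calibration("wrist"); im=eyes.snapshot("wrist"); cv2.imwrite("pics/w8.png",im)
rim(im,c,463,-39,92.5,.052)
E
python3 cell.py 445.5 -291.9 -2.5 0 0 241
```

```text
tool [462.51 -37.97 239.98] [-1.7996e+02  1.7000e-01  2.5600e+00]
rim [463.22 -39.41] 92.46 slopes [ 0.05  0.66 -0.29 -0.05] {'F': (3.32, 41), 'N': (2.95, 17), 'L': (2.34, 26), 'R': (2.29, 25)}
[ 445.5 -291.9]
t 36.0 shift cm [-2.8  25.3  -0.18] turn [-0.001  0.005  0.088] j6 1.32 w 0.0563
```

Gripping shows the true bar at y = -37.9 where the wrist reads -39.4, so the wrist bias is about 1.5 mm. I'll measure the base tray from the same kind of pose.

>>> {"name": "arm_command", "arguments": {"series": [[0.6, -0.4, 3.61, 0, 0, 0, 0], [0.6, -0.4, 3.61, 0, 0, 0, 0], [0.6, -0.4, 3.61, 0, 0, 0, 0], [0.6, -0.4, 3.61, 0, 0, 0, 0], [0.6, -0.4, 3.61, 0, 0, 0, 0], [0.6, -0.4, 3.61, 0, 0, 0, 0], [0.6, -0.4, 3.61, 0, 0, 0, 0], [0.6, 0, 0, 0, 0, 0, 0.088], [0.6, 0, 0, 0, 0, 0, 0], [0.6, 0, 0, 0, 0, 0, 0], [0.6, 0, 0, 0, 0, 0, 0]]}}

```text
time: 37.1
tool_pos: [0.4464, -0.2909, 0.2411]
ee_rot: [-3.141, 0.001, -0.041]
wrist_force: [0.0, -0.4, 0.0]
width: 0.0565
```

```bash
python3 - <<'E'
from rim import *
o=tool(); c=eyes.get_calibration("wrist"); im=eyes.snapshot("wrist"); cv2.imwrite("pics/w9raw.png",im)
C,a=rim(im,c,445.5,-292,87.5,.058)
rim(im,c,C[0],C[1],a,.058,1)
t=np.radians(a);v=np.array([np.cos(t),np.sin(t)]);u=np.array([v[1],-v[0]])
for a_,b in((75,95),(75,-95),(-75,-95),(-75,95),(62,82),(62,-82),(-62,-82),(-62,82)):
    q=to_px(c,[*((C+a_*u+b*v)/1000),.058])[0]; cv2.circle(im,tuple(int(round(i)) for i in q),2,(0,0,255),1)
cv2.imwrite("pics/w9.png",im)
E
```

```text
tool [ 446.44 -290.88  241.14] [-1.7995e+02  7.0000e-02 -2.3500e+00]
rim [ 444.68 -292.89] 87.35 slopes [ 0.04 -0.28 -0.44  0.39] {'F': (2.44, 41), 'N': (2.38, 17), 'L': (2.64, 26), 'R': (2.37, 26)}
rim [ 444.63 -292.95] 87.37 slopes [ 0.27 -0.35 -0.24  0.5 ] {'F': (2.28, 41), 'N': (2.38, 17), 'L': (2.38, 26), 'R': (2.5, 26)}
```

View pics/w9.png

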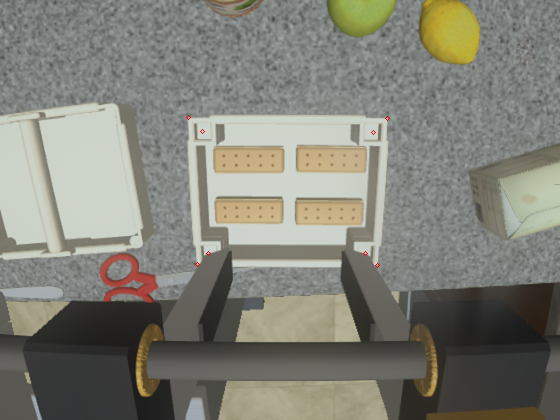

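The base tray view shows the four fingers flat side by side, with the predicted rim corners and sockets on the real ones at (204,131) and (373,132). The seating target is tool (445.0, -291.4) at yaw -2.6°. Next I fetch the top tray.

>>> {"name": "arm_command", "arguments": {"series": [[0.6, 0, 0, 0, 0, 0, -0.086], [0.6, 0.4, -3.61, 0, 0, 0, 0], [0.6, 0.4, -3.61, 0, 0, 0, 0], [0.6, 0.4, -3.61, 0, 0, 0, 0], [0.6, 0.4, -3.61, 0, 0, 0, 0], [0.6, 0.4, -3.61, 0, 0, 0, 0], [0.6, 0.4, -3.61, 0, 0, 0, 0], [0.6, 0.4, -3.61, 0, 0, 0, 0], [0.6, 0, 0, 0, 0, 0, 0], [0.6, 0, 0, 0, 0, 0, 0], [0.6, 0, 0, 0, 0, 0, 0]]}}

```text
time: 38.25
tool_pos: [0.4636, -0.0386, 0.242]
ee_rot: [3.141, -0.0, 0.043]
wrist_force: [-0.3, -0.7, -0.6]
width: 0.0568
```

```bash
python3 - <<'E'
from rim import *
o=tool(); c=eyes.get_calibration("wrist"); im=eyes.snapshot("wrist"); cv2.imwrite("pics/w10.png",im)
rim(im,c,463,-39,92.5,.052)
go(.4636,-.0379,.0385,2.5)
E
```

```text
tool [463.62 -38.6  241.98] [179.96  -0.     2.45]
rim [463.21 -39.41] 92.51 slopes [ 0.    0.05 -0.15 -0.02] {'F': (3.0, 41), 'N': (2.94, 17), 'L': (2.4, 25), 'R': (2.35, 25)}
t 38.3 shift cm [ 0.   -0.11 20.34] turn [ 0.001  0.    -0.002] j6 1.32 w 0.0565
```

Repeatable. Grasp and lift to about TCP z 0.16.

>>> {"name": "arm_command", "arguments": {"series": [[0.6, 0, -0.07, 3, 0, 0, 0], [0.6, 0, 0, 4, 0, 0, 0], [0.6, 0, 0, 4, 0, 0, 0], [0.6, 0, 0, 4, 0, 0, 0], [0.6, 0, 0, 3.3, 0, 0, 0], [0.6, 0, 0, 2, 0, 0, 0], [0.6, 0, 0, 0, 0, 0, 0], [0, 0, 0, 0, 0, 0, 0], [0, 0, 0, 0, 0, 0, 0], [0, 0, 0, 0, 0, 0, 0], [0, 0, 0, 0, 0, 0, 0], [0, 0, 0, 0, 0, 0, 0], [0, 0, 0, -2, 0, 0, 0], [0, 0, 0, -3, 0, 0, 0], [0, 0, 0, -3, 0, 0, 0], [0, 0, 0, -3, 0, 0, 0], [0, 0, 0, -1, 0, 0, 0], [0, 0, 0, 0, 0, 0, 0], [0, 0, 0, 0, 0, 0, 0]]}}

```text
time: 40.2
tool_pos: [0.4627, -0.0372, 0.1571]
ee_rot: [-3.141, 0.003, 0.043]
wrist_force: [0.1, 0.5, -4.0]
width: 0.0159
```

```bash
python3 tray.py t7; python3 - <<'E'
from rim import *
o=tool(); go(.445,-.2914,.16,-2.6)
E
```

```text
tray [406. 245.] (445.5, -289.5, 194.9, 155.7, 87.5) 3910.0
width 0.01592611432247702
tool [462.38 -37.13 156.57] [-179.95    0.24    2.46]
t 40.2 shift cm [-2.83 25.33 -0.35] turn [-0.001  0.004  0.088] j6 1.33 w 0.016
```

>>> {"name": "arm_command", "arguments": {"series": [[0, -0.35, 3.17, 0, 0, 0, 0], [0, -0.35, 3.17, 0, 0, 0, 0], [0, -0.35, 3.17, 0, 0, 0, 0], [0, -0.35, 3.17, 0, 0, 0, 0], [0, -0.35, 3.17, 0, 0, 0, 0], [0, -0.35, 3.17, 0, 0, 0, 0], [0, -0.35, 3.17, 0, 0, 0, 0], [0, -0.35, 3.17, 0, 0, 0, 0], [0, 0, 0, 0, 0, 0, 0.044], [0, 0, 0, 0, 0, 0, 0.044], [0, 0, 0, 0, 0, 0, 0], [0, 0, 0, 0, 0, 0, 0], [0, 0, 0, 0, 0, 0, 0]]}}

```text
time: 41.55
tool_pos: [0.4463, -0.2915, 0.158]
ee_rot: [-3.141, 0.001, -0.044]
wrist_force: [-0.1, -0.1, -3.7]
width: 0.0157
```

```bash
python3 - <<'E'
from rim import *
o=tool(); print(o["width"]); go(.445,-.2914,.105,-2.6)
c=eyes.get_calibration("wrist"); im=eyes.snapshot("wrist"); cv2.imwrite("pics/w11.png",im)
E
```

```text
tool [ 446.29 -291.49  158.04] [-1.7995e+02  8.0000e-02 -2.5300e+00]
0.01566586752185677
t 41.5 shift cm [-0.12  0.    5.3 ] turn [-0.001  0.001  0.001] j6 0.93 w 0.0157
```

View pics/w11.png

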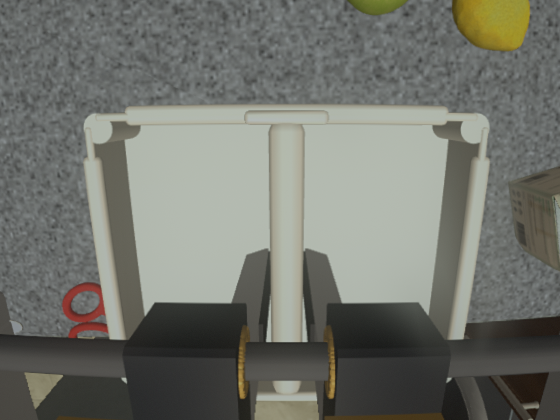

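The tray is held square, with the bar centred at (287,250). I'll go down to just above the sockets.

>>> {"name": "arm_command", "arguments": {"series": [[0, -0.12, 0, 1.5, 0, 0, 0], [0, 0, 0, 1.5, 0, 0, 0], [0, 0, 0, 1.5, 0, 0, 0], [0, 0, 0, 0.8, 0, 0, 0], [0, 0, 0, 0, 0, 0, 0], [0, 0, 0, 0, 0, 0, 0], [0, 0, 0, 0, 0, 0, 0]]}}

```text
time: 42.3
tool_pos: [0.4459, -0.2924, 0.1068]
ee_rot: [3.14, -0.001, -0.045]
wrist_force: [0.4, -0.5, -2.0]
width: 0.0158
```

```bash
python3 - <<'E'
from rim import *
o=tool(); print(o["wrist_force"],o["wrist_torque"]); go(.445,-.2914,.086,-2.6)
E
```

```text
tool [ 445.89 -292.38  106.84] [ 1.7993e+02 -8.0000e-02 -2.5900e+00]
[ 0.42947361 -0.49448598 -2.04677252] [0.03754132 0.02117578 0.0419302 ]
t 42.3 shift cm [-0.1  -0.1   2.08] turn [ 0.001 -0.001  0.   ] j6 0.93 w 0.0158
```

>>> {"name": "arm_command", "arguments": {"series": [[0, -0.1, -0.1, 0.3, 0, 0, 0], [0, 0, 0, 0.3, 0, 0, 0], [0, 0, 0, 0.3, 0, 0, 0], [0, 0, 0, 0.2, 0, 0, 0], [0, 0, 0, 0.2, 0, 0, 0], [0, 0, 0, 0.2, 0, 0, 0], [0, 0, 0, 0.2, 0, 0, 0], [0, 0, 0, 0.2, 0, 0, 0], [0, 0, 0, 0.2, 0, 0, 0], [0, 0, 0, 0, 0, 0, 0], [0, 0, 0, 0, 0, 0, 0]]}}

```text
time: 43.4
tool_pos: [0.4446, -0.2909, 0.0917]
ee_rot: [3.14, -0.002, -0.045]
wrist_force: [-9.2, 8.0, 23.2]
width: 0.0157
```

```bash
python3 - <<'E'
from rim import *
o=tool(); print(o["wrist_force"],o["wrist_torque"]); go(.445,-.2914,.086,-2.6)
E
```

```text
tool [ 444.64 -290.9    91.7 ] [ 1.799e+02 -1.200e-01 -2.570e+00]
[-9.17159352  8.03853468 23.16182148] [1.48671554 1.87333444 0.038536  ]
t 43.4 shift cm [0.04 0.05 0.57] turn [ 0.002 -0.002  0.001] j6 0.93 w 0.0157
```

>>> {"name": "arm_command", "arguments": {"series": [[0, -0.05, -0.05, -0.2, 0, 0, 0], [0, -0.05, -0.05, 0, 0, 0, 0], [0, -0.05, -0.05, 0, 0, 0, 0], [0, 0, 0, 0.1, 0, 0, 0], [0, 0, 0, 0.1, 0, 0, 0], [0, 0, 0, 0, 0, 0, 0], [0, 0, 0, 0, 0, 0, 0]]}}

```text
time: 44.1
tool_pos: [0.4447, -0.2909, 0.0917]
ee_rot: [3.137, -0.006, -0.045]
wrist_force: [-5.7, 2.7, 19.0]
width: 0.0159
```

```bash
python3 tray.py t8;python3 - <<'E'
from rim import *
o=tool(); print(o["wrist_force"],o["wrist_torque"]); go(.445,-.2914,.086,-2.6)
E
```

```text
width 0.01593423016118463
tool [ 444.68 -290.93   91.67] [179.71  -0.34  -2.58]
[-4.52107893  3.74416014 19.29915233] [0.8283748  1.16630453 0.06721884]
t 44.1 shift cm [0.03 0.04 0.57] turn [ 0.005 -0.006  0.   ] j6 0.93 w 0.0157
```

>>> {"name": "arm_command", "arguments": {"series": [[0, -0.06, -0.04, 0, 0, 0, 0], [0, -0.06, -0.04, 0, 0, 0, 0], [0, -0.06, -0.04, 0, 0, 0, 0], [0, 0, 0, 0.15, 0, 0, 0], [0, 0, 0, 0.15, 0, 0, 0], [0, 0, 0, 0, 0, 0, 0]]}}

```text
time: 44.75
tool_pos: [0.4448, -0.291, 0.0916]
ee_rot: [3.133, -0.011, -0.045]
wrist_force: [-5.0, 3.2, 26.3]
width: 0.0156
```

```bash
python3 - <<'E'
from rim import *
o=tool(); print(o["wrist_force"],o["wrist_torque"]); go(.445,-.2914,.086,-2.6)
c=eyes.get_calibration("scene"); im=eyes.snapshot("scene")
q=to_px(c,[.445,-.29,.06])[0].astype(int); print(q)
r=im[max(q[1]-75,0):q[1]+75,max(q[0]-95,0):q[0]+95]; cv2.imwrite("pics/s1.png",cv2.resize(r,None,fx=4,fy=4,interpolation=cv2.INTER_CUBIC))
E
```

```text
tool [ 444.78 -290.95   91.58] [179.52  -0.63  -2.58]
[-5.03630219  3.22597055 26.34479143] [ 0.92418024  1.05981767 -0.00939844]
t 44.8 shift cm [0.02 0.04 0.56] turn [ 0.008 -0.011  0.   ] j6 0.93 w 0.0156
[383 177]
```

View pics/s1.png

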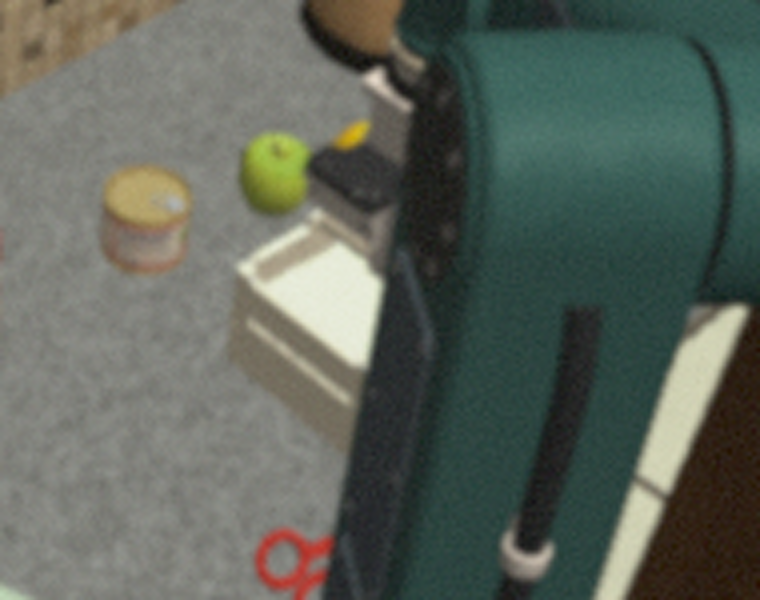

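The scene crop shows the top tray lying level on the base, nearly or fully down, with the arm hiding the rest. To tell which, I'll check the rim height from its apparent width in the wrist view.

```bash
python3 - <<'E'
from rim import *
o=tool(); c=eyes.get_calibration("wrist"); im=eyes.snapshot("wrist"); cv2.imwrite("pics/w12.png",im)
for z in(.095,.098,.101,.104,.107): print(z,end=" "); rim(im,c,444.7,-292.4,87.4,z,3,"FLR")
E
```

```text
tool [ 444.81 -290.95   91.61] [179.51  -0.64  -2.58]
0.095 rim [ 449.02 -292.33] 87.36 slopes [ 0.02   nan -0.08 -0.  ] {'F': (-0.02, 41), 'L': (4.04, 24), 'R': (4.0, 24)}
0.098 rim [ 448.85 -292.3 ] 87.43 slopes [-0.     nan -0.41  0.16] {'F': (0.0, 41), 'L': (2.48, 24), 'R': (2.37, 24)}
0.101 rim [ 448.73 -292.3 ] 87.41 slopes [ 0.01   nan -0.18  0.52] {'F': (0.01, 41), 'L': (0.57, 25), 'R': (0.74, 26)}
0.104 rim [ 448.66 -292.19] 87.4 slopes [-0.01   nan -0.37  0.09] {'F': (-0.01, 41), 'L': (-1.02, 25), 'R': (-1.0, 25)}
0.107 rim [ 448.53 -292.22] 87.35 slopes [-0.01   nan -0.34  0.26] {'F': (-0.01, 41), 'L': (-2.57, 25), 'R': (-2.55, 25)}
```

The apparent rim height is 98 mm, exactly the seated value, so the tray slid about 6 mm down in the grip on the way (probably the grip slackening). I'll release and verify from the hover.

>>> {"name": "arm_command", "arguments": {"series": [[0, 0, 0, -0.2, 0, 0, 0], [0.5, 0, 0, 0, 0, 0, 0], [0.5, 0, 0, 0, 0, 0, 0], [0.5, 0, 0, 0, 0, 0, 0], [0.5, 0.3, 0.1, 0, 0, 0, 0], [0.5, 0, 0, -3, 0, 0, 0], [0.5, 0, 0, -4, 0, 0, 0], [0.5, 0, 0, -4, 0, 0, 0], [0.5, 0, 0, -4, 0, 0, 0], [0.5, 0, 0, -4, 0, 0, 0], [0.5, 0, 0, 0, 0, 0, 0], [0.5, 0, 0, 0, 0, 0, 0]]}}

```text
time: 46.05
tool_pos: [0.4447, -0.2895, 0.2745]
ee_rot: [3.14, -0.001, -0.045]
wrist_force: [-0.8, 0.3, -0.6]
width: 0.0472
```

```bash
python3 - <<'E'
from rim import *
o=tool(); c=eyes.get_calibration("wrist"); im=eyes.snapshot("wrist"); cv2.imwrite("pics/w13.png",im)
for z in(.092,.098,.104,.11): print(z,end=" "); rim(im,c,445,-292.6,87.4,z,3)
go(.464,.370,.281,-2.6)
E
```

```text
tool [ 444.71 -289.52  274.51] [ 1.7994e+02 -8.0000e-02 -2.5900e+00]
0.092 rim [ 444.85 -292.36] 87.45 slopes [-0.    0.59 -0.31  0.02] {'F': (4.5, 41), 'N': (4.48, 17), 'L': (4.04, 26), 'R': (4.06, 26)}
0.098 rim [ 446.07 -292.47] 87.54 slopes [ 0.    0.91 -0.46  0.21] {'F': (3.0, 41), 'N': (2.99, 17), 'L': (2.43, 26), 'R': (2.52, 25)}
0.104 rim [ 447.24 -292.47] 87.58 slopes [-0.01  0.66 -0.46  0.32] {'F': (1.74, 41), 'N': (1.89, 17), 'L': (0.75, 26), 'R': (0.77, 26)}
0.11 rim [ 448.57 -292.47] 87.7 slopes [-0.08  0.59 -0.31  0.34] {'F': (0.43, 41), 'N': (0.42, 17), 'L': (-0.87, 25), 'R': (-0.76, 26)}
t 46.1 shift cm [ -0.99 -65.93  -0.76] turn [-0.001  0.001  0.   ] j6 0.93 w 0.0469
```

View pics/w13.png

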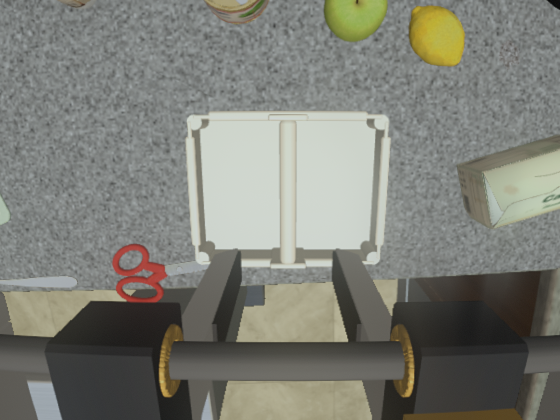

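The tray is square and level, its rim fits 98 mm, and the four corners at (195,122), (381,122), (203,256) and (374,256) are all down. Next comes the round.

>>> {"name": "arm_command", "arguments": {"series": [[0.85, -0.07, -4.71, 0, 0, 0, 0], [0.85, -0.07, -4.71, 0, 0, 0, 0], [0.85, -0.07, -4.71, 0.9, 0, 0, 0], [0.85, -0.07, -4.71, 0.9, 0, 0, 0], [0.85, -0.07, -4.71, 0.9, 0, 0, 0], [0.85, -0.07, -4.71, 0.9, 0, 0, 0], [0.85, -0.07, -4.71, 0.9, 0, 0, 0], [0.85, -0.07, -4.71, 0.9, 0, 0, 0], [0.85, -0.07, -4.71, 0.9, 0, 0, 0], [0.85, -0.07, -4.71, 0.9, 0, 0, 0], [0.85, -0.07, -4.71, 0.9, 0, 0, 0], [0.85, -0.07, -4.71, 0.9, 0, 0, 0], [0.85, -0.07, -4.71, 0.9, 0, 0, 0], [0.85, -0.07, -4.71, 0.9, 0, 0, 0], [0.85, 0, 0, 0, 0, 0, -0.148], [0.85, 0, 0, 0, 0, 0, -0.148], [0.85, 0, 0, 0, 0, 0, -0.148], [0.85, 0, 0, 0, 0, 0, -0.148], [0.85, 0, 0, 0, 0, 0, -0.148], [0.85, 0, 0, 0, 0, 0, 0]]}}

```text
time: 48.1
tool_pos: [0.463, 0.3692, 0.1628]
ee_rot: [-3.141, 0.005, 0.695]
wrist_force: [0.2, -1.1, -0.8]
width: 0.0799
```

```bash
python3 wr.py .022 w14; python3 - <<'E'
from rim import *
o=tool(); go(.464,.3695,.009,40)
E
```

```text
orange [515. 414.] (442.8, 10.7, 121.4, 22.5, -55.9) [465 404] [559 419]
orange [478. 358.] (460.7, 106.2, 94.8, 34.9, 54.7) [458 323] [494 393]
orange [ 94. 358.] (205.1, 413.8, 95.3, 34.4, 24.8) [ 79 323] [114 393]
orange [480. 245.] (549.2, 191.0, 156.8, 36.2, -72.0) [409 204] [559 279]
orange [283. 196.] (465.2, 373.3, 56.8, 55.8, 39.8) [252 164] [315 227]
tool [463.16 369.33 163.28] [-179.98    0.26   39.64]
t 48.1 shift cm [ 0.15  0.05 15.43] turn [-0.     0.005 -0.006] j6 1.46 w 0.0803
```

>>> {"name": "arm_command", "arguments": {"series": [[0.85, 0.3, -0.25, 3, 0, 0, 0], [0.85, 0, 0, 4, 0, 0, 0], [0.85, 0, 0, 4, 0, 0, 0], [0.85, 0, 0, 2.7, 0, 0, 0], [0.85, 0, 0, 1.6, 0, 0, 0], [0.85, 0, 0, 0, 0, 0, 0], [0, 0, 0, 0, 0, 0, 0], [0, 0, 0, 0, 0, 0, 0], [0, 0, 0, 0, 0, 0, 0], [0, 0, 0, 0, 0, 0, 0], [0, 0, 0, 0, 0, 0, 0], [0, 0, 0, -2, 0, 0, 0], [0, 0, 0, -4, 0, 0, 0], [0, 0, 0, -4, 0, 0, 0], [0, 0, 0, -4, 0, 0, 0], [0, 0, 0, -4, 0, 0, 0], [0, 0, 0, -1, 0, 0, 0], [0, 0, 0, 0, 0, 0, 0]]}}

```text
time: 49.95
tool_pos: [0.4657, 0.3744, 0.2052]
ee_rot: [3.141, -0.005, 0.695]
wrist_force: [-0.4, 0.0, -0.8]
width: 0.0581
```

```bash
python3 tray.py t9; python3 cell.py 446 -291.2 87.4 0 49 195
```

```text
tray [408. 244.] (448.7, -296.7, 208.9, 163.7, 87.5) 4322.5
width 0.05811322442640955
[ 448.2 -242.3]
t 50.0 shift cm [-40.71  46.26   0.76] turn [ 0.     0.    -0.831] j6 1.46 w 0.058
```

>>> {"name": "arm_command", "arguments": {"series": [[0, -2.91, 3.3, 0, 0, 0, 0], [0, -2.91, 3.3, 0, 0, 0, 0], [0, -2.91, 3.3, 0, 0, 0, 0], [0, -2.91, 3.3, 0, 0, 0, 0], [0, -2.91, 3.3, 0, 0, 0, 0], [0, -2.91, 3.3, 0, 0, 0, 0], [0, -2.91, 3.3, 0, 0, 0, 0], [0, -2.91, 3.3, 0, 0, 0, 0], [0, -2.91, 3.3, 0, 0, 0, 0], [0, -2.91, 3.3, 0, 0, 0, 0], [0, -2.91, 3.3, 0, 0, 0, 0], [0, -2.91, 3.3, 0, 0, 0, 0], [0, -2.91, 3.3, 0, 0, 0, 0], [0, -2.91, 3.3, 0, 0, 0, 0], [0, 0, 0, 0, 0, 0, -0.138], [0, 0, 0, 0, 0, 0, -0.138], [0, 0, 0, 0, 0, 0, -0.138], [0, 0, 0, 0, 0, 0, -0.138], [0, 0, 0, 0, 0, 0, -0.138], [0, 0, 0, 0, 0, 0, -0.138]]}}

```text
time: 52.0
tool_pos: [0.4463, -0.241, 0.1991]
ee_rot: [-3.136, -0.004, 1.528]
wrist_force: [0.8, -0.0, -0.6]
width: 0.0576
```

```bash
python3 cell.py 446 -291.2 87.4 0 49 68; python3 - <<'E'
from rim import *
c=eyes.get_calibration("wrist"); im=eyes.snapshot("wrist")
t=np.radians(87.4);v=np.array([np.cos(t),np.sin(t)]);u=np.array([v[1],-v[0]])
for a_,b in((75,95),(75,-95),(-75,-95),(-75,95)):
    q=to_px(c,[*((np.array([446,-291.2])+a_*u+b*v)/1000),.098])[0]; cv2.circle(im,tuple(int(round(i)) for i in q),3,(0,0,255),2)
cv2.imwrite("pics/w15.png",im)
E
```

```text
[ 448.2 -242.3]
t 52.0 shift cm [-0.16  0.27 13.11] turn [-0.006 -0.004  0.003] j6 -0.56 w 0.0576
```

View pics/w15.png

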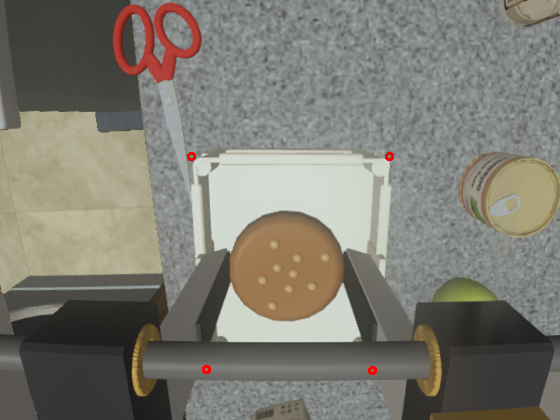

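The stack is where expected: rim corners predicted at (192,156) and (389,156) match, and the round is held flat over the +y bay at (287,265). I'll lower it.

>>> {"name": "arm_command", "arguments": {"series": [[0, -0.1, 0.2, 3, 0, 0, 0], [0, 0, 0, 3, 0, 0, 0], [0, 0, 0, 3, 0, 0, 0], [0, 0, 0, 2.5, 0, 0, 0], [0, 0, 0, 1.2, 0, 0, 0], [0, 0, 0, 0.5, 0, 0, 0], [0, 0, 0, 0, 0, 0, 0], [0.78, 0, 0, 0, 0, 0, 0], [0.78, 0, 0, 0, 0, 0, 0], [0.78, 0, 0, 0, 0, 0, 0], [0.78, 0, 0, -1, 0, 0, 0], [0.78, 0, 0, -3, 0, 0, 0], [0.78, 0, 0, -4, 0, 0, 0], [0.78, 0, 0, -4, 0, 0, 0], [0.78, 0, 0, -4, 0, 0, 0], [0.78, 0, 0, -2, 0, 0, 0], [0.78, 0, 0, 0, 0, 0, 0]]}}

```text
time: 53.75
tool_pos: [0.4513, -0.2441, 0.2564]
ee_rot: [3.133, 0.005, 1.523]
wrist_force: [0.6, -0.4, 0.2]
width: 0.0733
```

```bash
python3 wr.py .078 w16; python3 - <<'E'
from rim import *
tool()
go(.470,.205,.25,23)
E
```

```text
orange [512. 414.] (730.8, -543.1, 143.1, 25.4, -8.8) [461 404] [559 419]
orange [464. 359.] (649.3, -454.5, 106.9, 36.8, -79.6) [445 323] [478 394]
orange [108. 359.] (238.7, -431.6, 105.4, 36.0, 73.2) [ 94 323] [128 394]
orange [283. 192.] (449.4, -244.6, 56.1, 55.2, 87.1) [255 164] [311 220]
tool [ 450.42 -243.47  253.33] [1.7976e+02 1.5000e-01 8.7250e+01]
t 53.8 shift cm [44.89 -0.2   0.21] turn [0.005 0.    1.121] j6 -0.56 w 0.0734
```

View pics/w16.png

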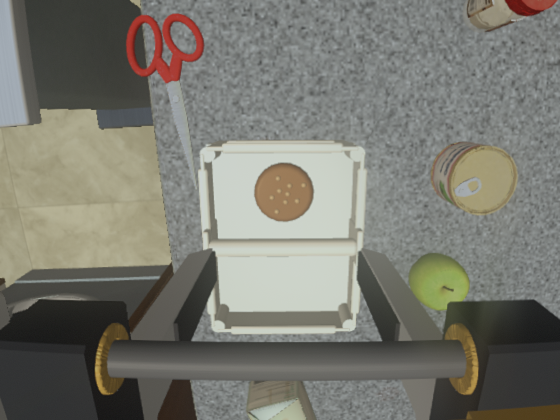

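The round lies flat in the bay at (284,192). The guide is last.

>>> {"name": "arm_command", "arguments": {"series": [[0.6, 4.08, 0, 0, 0, 0, 0], [0.6, 4.08, 0, 0, 0, 0, 0], [0.6, 4.08, 0, 0, 0, 0, 0], [0.6, 4.08, 0, 0, 0, 0, 0], [0.6, 4.08, 0, 0, 0, 0, 0], [0.6, 4.08, 0, 0, 0, 0, 0], [0.6, 4.08, 0, 0, 0, 0, 0], [0.6, 4.08, 0, 0, 0, 0, 0], [0.6, 4.08, 0, 0, 0, 0, 0], [0.6, 4.08, 0, 0, 0, 0, 0], [0.6, 4.08, 0, 0, 0, 0, 0], [0.6, 0, 0, 0, 0, 0, 0.14], [0.6, 0, 0, 0, 0, 0, 0.14], [0.6, 0, 0, 0, 0, 0, 0.14], [0.6, 0, 0, 0, 0, 0, 0.14], [0.6, 0, 0, 0, 0, 0, 0.14], [0.6, 0, 0, 0, 0, 0, 0.14], [0.6, 0, 0, 0, 0, 0, 0.14], [0.6, 0, 0, 0, 0, 0, 0.14], [0.6, 0, 0, 0, 0, 0, 0]]}}

```text
time: 55.8
tool_pos: [0.4703, 0.205, 0.2486]
ee_rot: [-3.141, 0.004, 0.403]
wrist_force: [0.4, 0.6, 0.4]
width: 0.0563
```

```bash
cat > slab.py <<'E'
from rim import *
import sys
tool(); c=eyes.get_calibration("wrist"); im=eyes.snapshot("wrist"); cv2.imwrite(f"pics/{sys.argv[1]}.png",im)
hsv=cv2.cvtColor(im,cv2.COLOR_BGR2HSV)
m=cv2.inRange(hsv,(5,90,60),(25,255,255)); m[290:]=0
m=cv2.morphologyEx(m,cv2.MORPH_CLOSE,np.ones((9,9),np.uint8))
P=np.vstack([k for k in cont(m,800)])
# whole slab: hull of all orange
print("slab top",rect(to_plane(c,P,.028)), P.min(0),P.max(0))
dk=cv2.inRange(hsv,(0,0,0),(180,255,60)); dk[250:]=0
for k in cont(dk,400): print("dark",k.mean(0).round(),rect(to_plane(c,k,.086)))
for k in cont(m,800): print("  part",k.mean(0).round(),rect(to_plane(c,k,.028)))
E
python3 slab.py w17
```

```text
tool [470.32 205.   248.57] [-179.98    0.24   23.09]
slab top (527.6, 189.6, 150.1, 76.9, -72.5) [247  98] [394 179]
dark [492.  27.] (682.8, 96.8, 55.7, 46.8, -62.8)
  part [298. 169.] (491.3, 202.0, 104.4, 17.8, -70.3)
  part [318. 118.] (554.5, 198.9, 152.2, 35.7, -65.8)
```

View pics/w17.png

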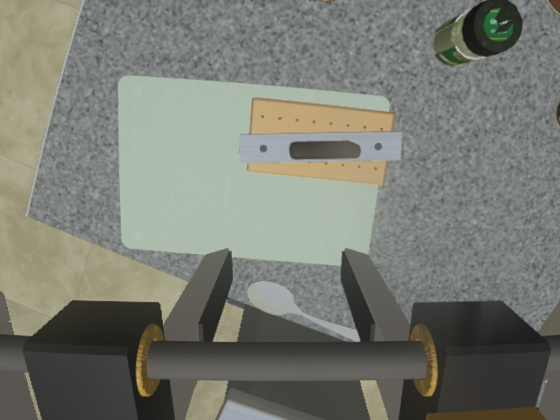

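The view shows the empty board with the slab at (320,141) and the guide on it as a bar from (241,148) to (401,147), its fin near (325,149). I'll measure the guide by colour.

```bash
python3 - <<'E'
from rim import *
c=eyes.get_calibration("wrist"); im=cv2.imread("pics/w17.png"); hsv=cv2.cvtColor(im,cv2.COLOR_BGR2HSV)
for p in((275,137),(380,137),(250,155),(200,150),(450,150),(325,142),(325,152)): print(p,hsv[p[1],p[0]],end=" ")
m=cv2.inRange(hsv,(105,18,100),(135,120,255)); m[:110]=0;m[200:]=0;m[:,:200]=0;m[:,430:]=0
m=cv2.morphologyEx(cv2.morphologyEx(m,cv2.MORPH_OPEN,np.ones((3,3),np.uint8)),cv2.MORPH_CLOSE,np.ones((9,9),np.uint8))
for k in cont(m,300): print("\nguide",k.mean(0).round(1),k.min(0),k.max(0),rect(to_plane(c,k,.036)))
print("by hand",to_plane(c,[(240.5,148.5),(401,146.5),(320.7,147.5)],.036).round(4).tolist())
# slab near edge line from orange lowest pixels
m=cv2.inRange(hsv,(5,90,60),(25,255,255)); m[290:]=0
cols=np.arange(258,380,3); r=[np.nonzero(m[150:200,x])[0].max()+150.5 for x in cols]
Q=to_plane(c,np.c_[cols,r],.028); f=np.polyfit(Q[:,1],Q[:,0],1); print("near edge dir deg",np.degrees(np.arctan(-f[0])).round(2),"x at y=.19",np.polyval(f,.19).round(4),"res",np.std(Q[:,0]-np.polyval(f,Q[:,1])).round(5))
t=cv2.imread("pics/t6.png"); ct=eyes.get_calibration("top"); h=cv2.cvtColor(t,cv2.COLOR_BGR2HSV); m=cv2.inRange(h,(5,90,90),(25,255,255)); m[:185]=0;m[235:]=0;m[:,:190]=0;m[:,270:]=0
print("top slab",rect(to_plane(ct,np.vstack(cont(m,60)),.028)))
go(.527,.19,.15,113)
E
```

```text
(275, 137) [104  22 177] (380, 137) [105  21 172] (250, 155) [102  21 179] (200, 150) [ 62  20 188] (450, 150) [ 80   6 120] (325, 142) [20 49 78] (325, 152) [22 33 84] by hand [[0.489, 0.2639, 0.036], [0.558, 0.1097, 0.036], [0.523, 0.1871, 0.036]]Traceback (most recent call last):
  File "<stdin>", line 10, in <module>
    return umr_maximum(a, axis, None, out, keepdims, initial, where)
ValueError: zero-size array to reduction operation maximum which has no identity
```

```bash
python3 - <<'E'
from rim import *
c=eyes.get_calibration("wrist"); im=cv2.imread("pics/w17.png"); hsv=cv2.cvtColor(im,cv2.COLOR_BGR2HSV)
m=cv2.inRange(hsv,(95,14,140),(125,120,255)); m[:110]=0;m[200:]=0;m[:,:215]=0;m[:,420:]=0
m=cv2.morphologyEx(cv2.morphologyEx(m,cv2.MORPH_OPEN,np.ones((3,3),np.uint8)),cv2.MORPH_CLOSE,np.ones((9,9),np.uint8))
for k in cont(m,300): print("guide",k.mean(0).round(1),k.min(0),k.max(0),rect(to_plane(c,k,.036)))
m=cv2.inRange(hsv,(5,70,60),(28,255,255))
Q=[]
for x in range(252,382,3):
    r=np.nonzero(m[163:195,x])[0]
    if len(r): Q.append((x,r.max()+163.5))
Q=to_plane(c,Q,.028); f=np.polyfit(Q[:,1],Q[:,0],1); e=Q[:,0]-np.polyval(f,Q[:,1]); k=abs(e)<.002; f=np.polyfit(Q[k,1],Q[k,0],1)
print("near edge yaw deg",np.degrees(np.arctan(-f[0])).round(2),"x at y=.19",np.polyval(f,.19).round(4),len(Q),k.sum())
t=cv2.imread("pics/t6.png"); ct=eyes.get_calibration("top"); h=cv2.cvtColor(t,cv2.COLOR_BGR2HSV); m=cv2.inRange(h,(5,90,90),(25,255,255)); m[:185]=0;m[235:]=0;m[:,:190]=0;m[:,270:]=0
print("top slab",rect(to_plane(ct,np.vstack(cont(m,60)),.028)))
go(.5225,.1885,.15,113.5)
E
```

```text
guide [320.4 143.9] [240 132] [400 161] (523.7, 187.6, 169.3, 28.4, -65.6)
near edge yaw deg 17.57 x at y=.19 0.4867 44 44
top slab (527.0, 192.1, 150.2, 78.6, -72.6)
t 55.9 shift cm [4.17 3.58 9.87] turn [0.003 0.003 1.566] j6 1.47 w 0.0563
```

>>> {"name": "arm_command", "arguments": {"series": [[0.5, 2.12, 1.77, 0, 0, 0, 0], [0.5, 2.12, 1.77, 0, 0, 0, 0], [0.5, 0, 0, 0, 0, 0, -0.145], [0.5, 0, 0, 0, 0, 0, -0.145], [0.5, 0, 0, 0, 0, 0, -0.145], [0.5, 0, 0, 0, 0, 0, -0.145], [0.5, 0, 0, 0, 0, 0, -0.145], [0.5, 0, 0, 0, 0, 0, -0.145], [0.5, 0, 0, 0, 0, 0, -0.145], [0.5, 0, 0, 0, 0, 0, -0.145], [0.5, 0, 0, 0, 0, 0, -0.145], [0.5, 0, 0, 0, 0, 0, -0.145], [0.5, 0, 0, 0, 0, 0, -0.145], [0.5, 0, 0, 3, 0, 0, 0], [0.5, 0, 0, 3, 0, 0, 0], [0.5, 0, 0, 3, 0, 0, 0], [0.5, 0, 0, 0, 0, 0, 0], [0.5, 0, 0, 0, 0, 0, 0], [0.5, 0, 0, 0, 0, 0, 0]]}}

```text
time: 57.75
tool_pos: [0.5251, 0.1896, 0.1629]
ee_rot: [3.139, 0.001, 1.999]
wrist_force: [-0.1, 0.9, -0.1]
width: 0.047
```

```bash
python3 - <<'E'
from rim import *
tool(); go(.5231,.189,.058,114.4)
E
```

```text
tool [525.09 189.58 162.92] [1.7983e+02 4.0000e-02 1.1452e+02]
t 57.8 shift cm [ 0.04 -0.24 10.49] turn [0.003 0.001 0.002] j6 -0.18 w 0.047
```

>>> {"name": "arm_command", "arguments": {"series": [[0.5, 0.03, -0.2, 3, 0, 0, 0], [0.5, 0, 0, 3, 0, 0, 0], [0.5, 0, 0, 3, 0, 0, 0], [0.5, 0, 0, 1.5, 0, 0, 0], [0.5, 0, 0, 0, 0, 0, 0], [0, 0, 0, 0, 0, 0, 0], [0, 0, 0, 0, 0, 0, 0], [0, 0, 0, 0, 0, 0, 0], [0, 0, 0, 0, 0, 0, 0], [0, 0, 0, 0, 0, 0, 0]]}}

```text
time: 58.75
tool_pos: [0.5228, 0.189, 0.0568]
ee_rot: [3.14, 0.0, 1.998]
wrist_force: [0.8, 0.1, 4.7]
width: 0.0138
```

```bash
python3 - <<'E'
from rim import *
o=tool(); print(o["width"],o["wrist_force"])
s=np.radians(17.5);ux=np.array([np.cos(s),np.sin(s)])
for g in(54+8,54): print(g,(np.array([527,191])-g*ux).round(1))
E
```

```text
tool [522.81 189.    56.79] [1.7989e+02 2.0000e-02 1.1447e+02]
0.013847610129196764 [0.84024789 0.11880954 4.74751186]
62 [467.9 172.4]
54 [475.5 174.8]
```

>>> {"name": "arm_command", "arguments": {"series": [[0, 0, 0, -2, 0, 0, 0], [0, 0, 0, -3, 0, 0, 0], [0, 0, 0, -1, 0, 0, 0], [0, 0, 0, 0, 0, 0, 0], [0, 0, 0, 0, 0, 0, 0]]}}

```text
time: 59.25
tool_pos: [0.5215, 0.1886, 0.1147]
ee_rot: [-3.14, -0.0, 1.998]
wrist_force: [-0.2, 0.0, -2.9]
width: 0.014
```

```bash
python3 - <<'E'
from rim import *
o=tool(); print(o["width"]); go(.4679,.1724,.05,107.5)
E
```

```text
tool [521.49 188.59 114.7 ] [-1.7990e+02 -1.0000e-02  1.1446e+02]
0.014028922653544737
t 59.2 shift cm [ 0.74 -5.54  6.48] turn [-0.002 -0.     0.122] j6 -0.18 w 0.014
```

Move back off the slab, turn, then lower to about 15 mm above the board and check the pose.

>>> {"name": "arm_command", "arguments": {"series": [[0, 0.25, -1.85, 0, 0, 0, 0], [0, 0.25, -1.85, 0, 0, 0, 0], [0, 0.25, -1.85, 0, 0, 0, 0], [0, 0, 0, 0, 0, 0, 0.061], [0, 0, 0, 0, 0, 0, 0.061], [0, 0, 0, 2, 0, 0, 0], [0, 0, 0, 2, 0, 0, 0], [0, 0, 0, 1.5, 0, 0, 0], [0, 0, 0, 0.9, 0, 0, 0], [0, 0, 0, 0, 0, 0, 0], [0, 0, 0, 0, 0, 0, 0], [0, 0, 0, 0, 0, 0, 0]]}}

```text
time: 60.45
tool_pos: [0.4692, 0.1728, 0.0528]
ee_rot: [3.14, 0.0, 1.876]
wrist_force: [0.4, -0.1, -2.4]
width: 0.0138
```

```bash
python3 - <<'E'
from rim import *
o=tool(); print(o["width"]); go(.4679,.1724,.0355,107.5)
c=eyes.get_calibration("wrist"); im=eyes.snapshot("wrist"); cv2.imwrite("pics/w18.png",im)
E
```

```text
tool [469.24 172.79  52.81] [1.7990e+02 1.0000e-02 1.0748e+02]
0.013811332108768915
t 60.5 shift cm [ 0.   -0.14  1.73] turn [ 0.002  0.    -0.   ] j6 -0.07 w 0.0138
```

View pics/w18.png

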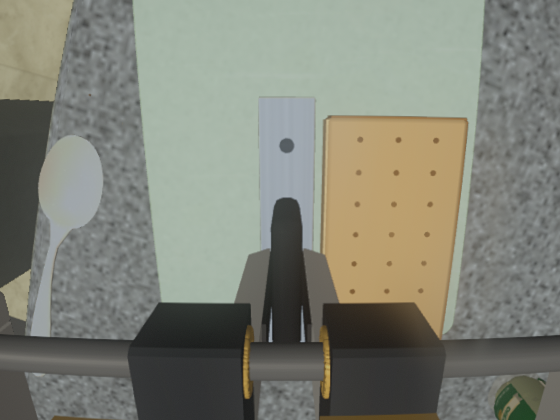

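The guide is held parallel to the cut face with a gap of about 5 mm (guide edge at column 315, slab face at about 321). I'll lower it to the board and close the gap slowly.

>>> {"name": "arm_command", "arguments": {"series": [[0, 0, -0.1, 0.8, 0, 0, 0], [0, 0, 0, 0.6, 0, 0, 0], [0, 0, 0, 0.35, 0, 0, 0], [0, 0, 0, 0, 0, 0, 0], [0, 0, 0, 0, 0, 0, 0], [0, 0, 0.12, 0, 0, 0, 0], [0, 0, 0.12, 0, 0, 0, 0], [0, 0, 0.12, 0, 0, 0, 0], [0, 0, 0.12, 0, 0, 0, 0], [0, 0, 0.12, 0, 0, 0, 0], [0, 0, 0, 0, 0, 0, 0], [0, 0, 0, 0, 0, 0, 0]]}}

```text
time: 61.7
tool_pos: [0.4736, 0.1742, 0.0347]
ee_rot: [3.141, 0.0, 1.876]
wrist_force: [-2.5, -0.6, 4.2]
width: 0.014
```

```bash
python3 - <<'E'
from rim import *
o=tool(); print(o["width"],o["wrist_force"],o["wrist_torque"]); go(.4755,.1748,.0348,107.5)
E
```

```text
tool [473.56 174.16  34.66] [1.7997e+02 1.0000e-02 1.0748e+02]
0.013976918198023363 [-2.47406914 -0.64057777  4.22986901] [-0.26767916  0.48441092 -0.00336172]
t 61.7 shift cm [ 0.    0.2  -0.01] turn [ 0.001  0.    -0.   ] j6 -0.06 w 0.014
```

>>> {"name": "arm_command", "arguments": {"series": [[0, 0, 0.1, 0, 0, 0, 0], [0, 0, 0.1, 0, 0, 0, 0], [0, 0, 0.1, 0, 0, 0, 0], [0, 0, 0, 0, 0, 0, 0], [0, 0, 0, 0, 0, 0, 0]]}}

```text
time: 62.2
tool_pos: [0.4757, 0.1749, 0.0347]
ee_rot: [-3.14, 0.0, 1.876]
wrist_force: [-4.5, -2.5, 5.0]
width: 0.0142
```

```bash
python3 - <<'E'
from rim import *
o=tool(); print(o["wrist_force"],o["wrist_torque"])
c=eyes.get_calibration("wrist"); im=eyes.snapshot("wrist"); cv2.imwrite("pics/w19.png",cv2.resize(im[80:260,230:420],None,fx=3.2,fy=3.2,interpolation=cv2.INTER_CUBIC))
E
```

```text
tool [475.72 174.89  34.66] [-1.7994e+02  1.0000e-02  1.0748e+02]
[-4.54682026 -2.5292776   4.99640717] [-0.32550244  0.78872683  0.0379015 ]
```

View pics/w19.png

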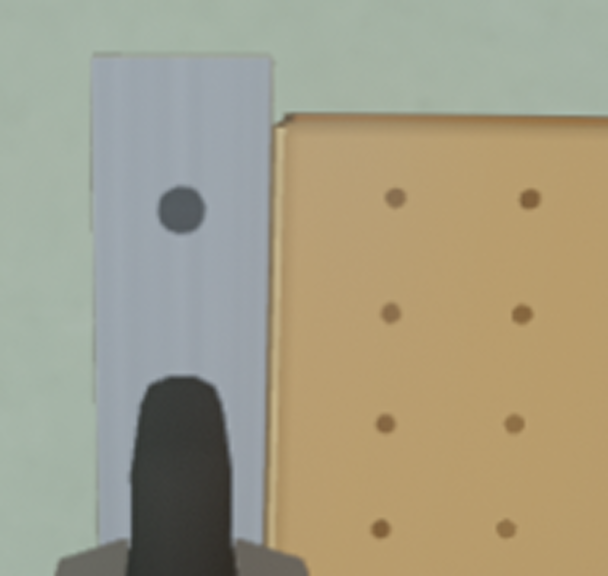

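The guide lies flush along the pale cut face (contact line at crop column 272) and overhangs the slab end by about 10 mm, so it is centred. A last gentle push, then release.

>>> {"name": "arm_command", "arguments": {"series": [[0, 0, 0.1, 0, 0, 0, 0], [0, 0, 0.05, 0, 0, 0, 0], [0, 0, 0, 0, 0, 0, 0], [0, 0, -0.1, 0, 0, 0, 0], [0, 0, 0, 0, 0, 0, 0], [0.45, 0, 0, 0, 0, 0, 0], [0.45, 0, 0, 0, 0, 0, 0], [0.45, 0, 0, 0, 0, 0, 0], [0.45, 0, 0, 0, 0, 0, 0], [0.45, 0, 0, -1, 0, 0, 0], [0.45, 0, 0, -3, 0, 0, 0], [0.45, 0, 0, -4, 0, 0, 0], [0.45, 0, 0, -4, 0, 0, 0], [0.45, 0, 0, -4, 0, 0, 0], [0.45, 0, 0, -4, 0, 0, 0], [0.45, -2, -4, -2, 0, 0, 0], [0.45, 0, 0, 0, 0, 0, 0], [0.45, 0, 0, 0, 0, 0, 0]]}}

```text
time: 64.05
tool_pos: [0.4448, 0.144, 0.2559]
ee_rot: [3.138, 0.0, 1.875]
wrist_force: [-0.2, -0.6, 0.3]
width: 0.0422
```

```bash
python3 - <<'E'
from rim import *
tool(); c=eyes.get_calibration("wrist"); im=eyes.snapshot("wrist"); cv2.imwrite("pics/w20.png",im)
hsv=cv2.cvtColor(im,cv2.COLOR_BGR2HSV)
m=cv2.inRange(hsv,(5,70,60),(28,255,255)); m[290:]=0
P=max(cont(m,800),key=len); print("slab",rect(to_plane(c,P,.028)))
m=cv2.inRange(hsv,(95,14,140),(125,120,255)); m[290:]=0
m=cv2.morphologyEx(cv2.morphologyEx(m,cv2.MORPH_OPEN,np.ones((3,3),np.uint8)),cv2.MORPH_CLOSE,np.ones((9,9),np.uint8))
for k in cont(m,600): print("guide",rect(to_plane(c,k,.014)),k.mean(0))
top=eyes.snapshot("top"); cv2.imwrite("pics/tend.png",cv2.resize(top[140:305,120:465],None,fx=2.3,fy=2.3,interpolation=cv2.INTER_CUBIC))
E
```

```text
tool [444.79 144.   255.95] [1.7979e+02 1.0000e-02 1.0743e+02]
slab (526.4, 189.4, 150.3, 79.0, -72.7)
guide (475.7, 172.4, 169.3, 28.2, -72.3) [316.96495957 162.42857143]
guide (139.1, 29.4, 262.2, 57.9, -83.8) [ 15.94805195 184.76190476]
```

View pics/w20.png

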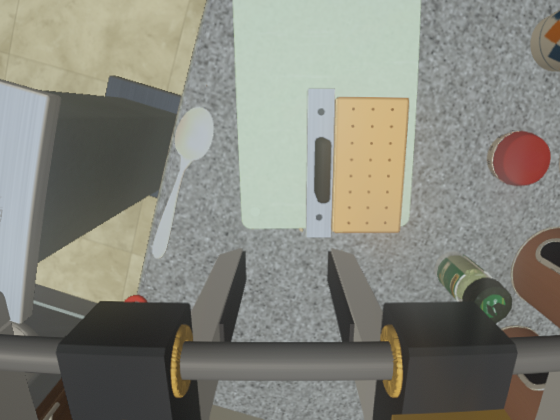

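The guide is flush along the cut face and centred, at (317,162) beside the slab at (370,165). A last numeric check on the tray stack uses the top camera, with no further pictures viewed.

```bash
python3 tray.py tend2; python3 - <<'E'
from rim import *
im=cv2.imread("pics/tend2.png"); c=eyes.get_calibration("top"); hsv=cv2.cvtColor(im,cv2.COLOR_BGR2HSV)
m=cv2.inRange(hsv,(5,90,60),(25,255,255)); m[:195]=0;m[300:]=0;m[:,:360]=0;m[:,445:]=0
for k in cont(m,40): print("round",rect(to_plane(c,k,.078)))
o=sensors.get_obs(); print(o["time"],o["wrist_force"].round(1))
E
```

```text
tray [408. 244.] (448.7, -296.7, 209.0, 163.6, 87.5) 4328.5
width 0.04211316564016124
round (450.1, -240.6, 56.2, 55.3, -57.5)
64.2 [-0.4  0.5 -0.2]
```

The stack reads the same as after seating, and the round is in place.

```bash
python3 -c "
from bench import job
print(job.close_job())"
```

```text
the job is handed in; nothing more can be done
None
```

The job is handed in at about 64 s of the 210 s, with everything placed; no verdict was reported.

- **Fingers:** all four lie flat on the floor of the bottom tray, in two rows of two. The wrist picture taken before the top tray went on showed them in place.
- **Top tray:** it is seated on the bottom tray. It had slid about 6 mm down in the grip while being carried, probably the grip slackening, so the tool stopped higher than expected. I confirmed the seating by the rim height instead: it fits 98 mm, the seated value, and the tray sat level and in line with the base. The top camera read the stack unchanged at the end.
- **Round:** only one was present. It lies flat in the +y bay of the top tray.
- **Guide:** it lies on the board along the cut edge. Its centre measured 53.5 mm in front of the slab centre (54 is exact contact) and 1 mm off centre, with a 0.4° difference in angle.
- **Slab and things behind:** slab readings before and after the guide was pushed up agree to about 1 mm. I never went near the jars, tin or timer, but did not measure them at the end.

**Check that disagreed:** the top and wrist cameras differ by 2.5–5 mm in y. I corrected the wrist readings with the handle position found by gripping it.

I viewed 17 pictures, over the budget of 14.

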